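# Secure the umbrella pole and lay the patio table

### The job

Get this patio table ready for lunch: first push the loose wing knob fully down onto the square screw of the umbrella clamp and turn it clockwise until the screw stops, so that the pole is held, and leave the knob on. Then set out whichever of these are on the table, left, right and behind being as the robot sees them, each in line with its neighbour and about 25 mm of clear table from it: the pepper mill to the left of the mug, the steel tumbler behind the potted succulent, the bottle opener to the right of the glass coaster and pointing straight away from or straight towards the robot, and the candle midway between the two tins, in line with them. Everything stands upright (the opener lies flat), and the mug, pot, tins, coaster and all other things stay where they are.

Things in the scene. Friction and masses are not known exactly. Their poses are not given: they have to be found in the camera images.
- knob_bar (a point): Loose grey wing knob, 0.18 kg: bar 120 mm long (x), 22 wide (y), 28 high on a 40 mm square hub 44 high, standing on its hub. Point: centre of the bar, 58 mm above the hub's underside. Under the hub a square blind bore, 19 mm wide, 44 deep, sides parallel to the bar. Fully home, the hub rests on the clamp's flat top and this point is 20 mm above screw_top.
- screw_top (a point): Top of the upright steel screw on the umbrella clamp at the table's right edge: 16 mm square, the top 6 mm only 11.5 square; stands 38 mm out of the clamp's flat top, which is 50 mm above the table. Its x and y are normal to the flats and turn with it. The pole, 40 mm thick and 420 tall, stands 210 mm to the right (-y) of it in a block 110 mm square, 90 high.
- screw (a joint): Turn of the screw in rad, growing clockwise seen from above; it starts loose between 0 and 0.35 and stops dead, tight, at 1.3; about 0.12 N m of friction, stays where it is left. The fit lets the knob turn up to about 0.2 rad before the screw follows.
- mill_c (a point): Dark wooden pepper mill, turned, 115 mm tall, 50 mm across (straight up to 75 mm, then narrower), 0.25 kg, standing. The point is on its axis half-way up, 57.5 mm above its foot. None if absent.
- tumbler_c (a point): Stainless steel tumbler, open top, 110 mm tall, 56 mm across at the foot and 60 mm at the rim, wall 3 mm, 0.22 kg, standing. The point is on its axis half-way up, 55 mm above its foot. None if absent.
- candle_c (a point): Candle in an amber glass jar with a steel lid, 75 mm tall, 60 mm across, 0.28 kg, standing. The point is on its axis half-way up, 37.5 mm above its foot. None if absent.
- opener_c (a point): Bottle opener lying flat, 135 mm long along its x: wooden handle 25 mm wide, 18 mm thick and 95 mm long from -67 to +28 mm, then a flat steel loop 35 mm wide at +x. 0.09 kg. The point is its centre, in the handle, 9 mm above the table. None if absent.
- mug_c (a point): White ceramic mug, 80 mm across, 90 mm tall, its handle standing out 35 mm to the right and front (about 115 degrees clockwise of +x). The point is on its axis 45 mm above the table. x points away from the robot, y to its left.
- pot_c (a point): Terracotta pot with a small succulent, 84 mm across at the rim, 80 mm tall, 110 mm with the plant. The point is on its axis 40 mm above the table; x away from the robot, y to its left.
- tin_a_c (a point): The nearer of two equal closed snack tins, 60 mm across, 80 mm tall, paper band. The point is on its axis 40 mm above the table. Its x points to the other tin, whose axis is 180 mm away.
- tin_b_c (a point): The farther tin, the same; the point is on its axis 40 mm above the table.
- coaster_c (a point): Round green glass coaster lying on the table, 90 mm across, 10 mm thick. The point is its centre, 5 mm above the table; x points away from the robot, y to its left.
- salt_c (a point): Bystander: white ceramic salt shaker, 40 mm across, 70 mm tall; the point is half-way up.
- sunscreen_c (a point): Bystander: orange sunscreen bottle, 52 mm across, 120 mm tall; the point is half-way up.
There are look-alikes about, which are no part of the job. Of the things that look like the part that bears opener_c, take the one that is farthest to the robot's left at the start.

How it is judged:
By the outcome, as a careful person would: the job done as asked, in the order asked, and still so for the second after the job is handed in, with the robot touching nothing.
Of mill, tumbler, candle, opener only 3 to 4 are there at a start; the rules pass over those that are not, and their reading is None.
At some moment in a run one of candle, opener may be knocked a few centimetres aside while the robot is not near it.
It also fails if it takes over 210 s, if anything falls off the work surface, if the arm or the gripper's body presses on something with over 40 N, if the wrist force passes 120 N, or if a joint passes its speed limit or range.

### The arm

A 7-joint arm with a two-finger parallel gripper is mounted at the origin on the work surface. World frame = base frame: x ahead of the robot, y to its left, z up, the work surface at z = 0. Lengths are in m, angles in rad, forces in N, time in s.
With the tool pointing down it reaches from about 0.35 to 0.9 m from the base axis. Payload 7.2 kg.
Tool frame: the origin (TCP) lies on the centre line of the jaws, within the pads' length; the fingertips stand r.tips_ahead ahead of it and the grasp point (between the pads) is the TCP (r.tips_ahead is the distance from the TCP to the fingertips, in m); z points along the fingers, y is the line along which they close (so a half turn about z gives the same grasp; the last joint's range is limited). The gripper opens to 85 mm and grips with 20 to 120 N. Pads are 22 mm wide; open, the fingers measure 114 mm over their backs; the gripper's body (76 mm by 85 mm) begins 54 mm behind the grasp point. The pads swing forward as they close: fully open they stand 13 mm farther back than shut.
Start: joints at [1.2, 0.411, -0.013, 1.596, 0.006, 1.134, -0.082], TCP at [0.186, -0.597, 0.217] pointing down, gripper open.
Joint ranges: [-2.95, 2.95], [-0.29, 1.99], [-1.47, 1.44], [0.14, 2.54], [-1.03, 4.17], [0.13, 1.85], [-2.86, 2.86]. Speed limits (rad/s): [2.39, 2.39, 3.01, 3.01, 3.14, 3.14, 3.14].

### API

Orientations are given as [roll, pitch, yaw] about the fixed x, y, z axes, in that order (R = Rz(yaw) Ry(pitch) Rx(roll)).
In Python, from station import r gives the robot as it stands.
- The arm moves only by the tool jog_arm, never from a script. Its argument "increments" is a list of rows, each a list of 5 numbers: the shift along the tool's x, y, z as a fraction of full scale, then the turn about the tool's z as a fraction of full scale, then the finger opening in mm, from 0 to 85.4. In form: [[x, y, z, turn, fingers], ...]. A call has 1 to 10 rows; each row is the pose to reach, as a shift and turn from the pose commanded when the call began, along the tool's axes at that moment; what a row does not reach only later rows make up. Full scale, the value 1, is 0.08 m for a shift and 45 degrees for a turn. A row lasts 1/12 s, in which the tool goes at most 41.7 mm and 7.16 degrees, less where a joint would pass 70% of its speed; a pose out of reach is approached as far as the arm can. A call with a number of a shift or a turn outside -1 to 1 is refused whole. A call with a gripper value outside its range is refused whole. The fingers move at their own pace and stop on an object; "squeeze" is the grip in N (left out, the last holds). Time passes only in rows, so rows that repeat a pose let the fingers close. It gives the time, the measured TCP pose, the force, the opening and the grip force at its end, in the units of the state.
- r.state(): the state, without advancing time (a new reading comes with each control period).
- r.snapshot(name): name is "scene" or "top" or "wrist"; returns the picture (420x560x3 uint8, blue, green, red); there is no depth.
- r.get_calibration(name): a dict with "fx", "fy", "cx", "cy" (pixels), "camera_from_world" (4x4, takes a point from world to camera coordinates). Camera axes: x right, y down, z forward; pixel columns grow to the right and rows downward; lengths in m; the calibration is good to about 2 mm. A picture is of the moment at which its call begins: read the wrist's pose just before it. get_calibration takes no time and is no camera call; for the wrist camera it gives the pose at the moment of the call.
- r.sign_off(): hands the job in; it is judged then, once.
The state is a dict: "clock": time; "joint_positions": joint angles; "joint_vel": joint speeds; "joint_efforts": joint torques, N m; "position": TCP position; "tool_rot": TCP orientation; "ft_force": force on the tool from outside, world axes, zero at the start; "moment": the same for the moment, N m; "width": finger opening in m; "grasp_force": force on a finger pad.
Only numpy, scipy, OpenCV 4.12 (cv2) and the standard library are available. Lean on these libraries where they do the work, as an engineer would, in place of code of your own. Each camera call takes 0.05 s, during which the arm holds its last target. There are 200 camera calls.

## Working session

There is one attempt and no reset: what is moved stays moved. The work goes in short steps, Python scripts to look and compute and a tool call to move; the robot and the scene stay as the last step left them, time stands still between calls to the robot, and variables do not carry over. Pictures are saved under pics/ and viewed, at most 14 in all, crops included, and the job is handed in when it is done.

Besides the shell and the picture viewer there is one more tool, called after "Call:" as name([rows], argument=value, ...), one row to a line, values as JSON. jog_arm: Moves the arm, as the interface text tells. Shift numbers are shares of 0.08 m and turn numbers shares of 45 degrees, none past 1 either way. Its arguments: {"type":"object","properties":{"increments":{"type":"array","items":{"type":"array","items":{"type":"number"}}},"squeeze":{"type":"number"}},"required":["increments"]}

```bash
ls; mkdir -p pics; python3 - <<'E'
from station import r
import cv2
s=r.state()
print({k:s[k] for k in ('clock','position','tool_rot','width','ft_force')}, r.tips_ahead)
for n in ('scene','top','wrist'):
    im=r.snapshot(n); cv2.imwrite(f'pics/{n}0.png',im)
    c=r.get_calibration(n); print(n,c)
E
```

```text
pics
{'clock': 0.0, 'position': array([ 0.18616015, -0.59607132,  0.21603692]), 'tool_rot': array([-3.13995855e+00,  1.21954432e-04,  3.02789022e-01]), 'width': 0.08554076431864205, 'ft_force': array([-0.88520754,  0.71313562, -0.33292406])} 0.019
scene {'fx': 408.3357897281915, 'fy': 408.3357897281915, 'cx': 275.5742361032706, 'cy': 206.94510367133725, 'camera_from_world': array([[ 0.41369341,  0.91025025, -0.01738518, -0.23480171],
       [ 0.60412279, -0.28874944, -0.74273779, -0.24041258],
       [-0.68109722,  0.29676294, -0.66935666,  1.27549397],
       [ 0.        ,  0.        ,  0.        ,  1.        ]])}
top {'fx': 385.1346610610398, 'fy': 385.1346610610398, 'cx': 273.84596065873734, 'cy': 209.58401782435126, 'camera_from_world': array([[-0.00884622, -0.99995625, -0.0030414 ,  0.04679621],
       [-0.99649725,  0.00906847, -0.08313238,  0.52310913],
       [ 0.08315632,  0.00229534, -0.99653387,  0.9047415 ],
       [ 0.        ,  0.        ,  0.        ,  1.        ]])}
wrist {'fx': 318.3420078559825, 'fy': 318.3420078559825, 'cx': 283.61145876190795, 'cy': 207.71266392603448, 'camera_from_world': array([[ 0.29763752, -0.95467733, -0.00176217, -0.6223881 ],
       [-0.90372495, -0.28234622,  0.32181022, -0.04066528],
       [-0.30772247, -0.09419028, -0.94680255,  0.37962597],
       [ 0.        ,  0.        ,  0.        ,  1.        ]])}
```

View pics/top0.png

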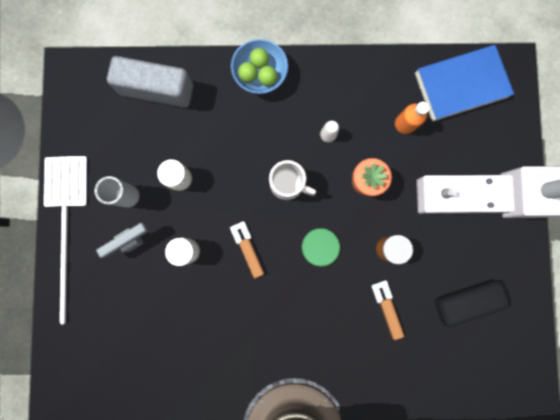

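View pics/scene0.png

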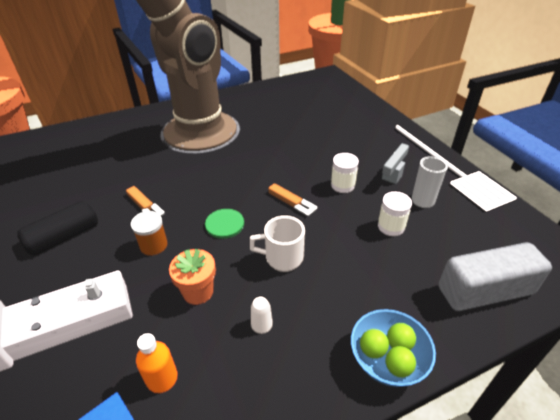

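The top view has the robot at the bottom, x up and y left.
- Knob: (121,240).
- Tumbler: (117,192).
- Tins: (175,175) and (182,251).
- Mug: (288,180).
- Pot: (372,177).
- Coaster: (321,247).
- Candle: (397,249).
- Clamp screw: about (450,193).
- Sunscreen: (410,118).
- Salt: (330,131).
- No mill is visible.

What could be mistaken for something else:
- Knob: only the grey bar at (121,240). The grey box at (150,82) and the spatula at (65,180) are not it.
- Opener: (247,250) or (388,310). I take the left one, (247,250).
- Tumbler: only (117,192), since the white tins are closed.
- Candle: the amber jar at (397,249), not the orange bottle.

```bash
cat > h.py <<'E'
from station import r
import cv2, numpy as np
def ray(n,px,z,c=None):
    c=c or r.get_calibration(n); T=c['camera_from_world']; R=T[:3,:3]; o=-R.T@T[:3,3]
    px=np.atleast_2d(np.array(px,float))
    d=np.c_[(px[:,0]-c['cx'])/c['fx'],(px[:,1]-c['cy'])/c['fy'],np.ones(len(px))]@R
    return o+d*((z-o[2])/d[:,2])[:,None]
def proj(n,P,c=None):
    c=c or r.get_calibration(n); T=c['camera_from_world']; p=T[:3,:3]@np.array(P)+T[:3,3]
    return np.array([c['fx']*p[0]/p[2]+c['cx'],c['fy']*p[1]/p[2]+c['cy']])
def blobs(mask,amin=30):
    n,l,s,c=cv2.connectedComponentsWithStats(mask.astype(np.uint8))
    return [(l==i,s[i]) for i in range(1,n) if s[i][4]>=amin]
def circ(m):
    cs,_=cv2.findContours(m.astype(np.uint8),cv2.RETR_EXTERNAL,cv2.CHAIN_APPROX_NONE)
    k=max(cs,key=cv2.contourArea); return k
def to_tool(d):
    from scipy.spatial.transform import Rotation as Ro
    return Ro.from_euler('xyz',r.state()['tool_rot']).as_matrix().T@np.array(d)
E
python3 - <<'E'
from h import *
im=cv2.imread('pics/top0.png'); hsv=cv2.cvtColor(im,cv2.COLOR_BGR2HSV); H,S,V=cv2.split(hsv)
def rep(name,m,z,box):
    q=np.zeros_like(m); x0,y0,x1,y1=box; q[y0:y1,x0:x1]=m[y0:y1,x0:x1]
    bs=blobs(q,15)
    if not bs: print(name,'none');return
    b=max(bs,key=lambda t:t[1][4])[0]; k=circ(b); rc=cv2.minAreaRect(k); (cx,cy),rad=cv2.minEnclosingCircle(k)
    P=ray('top',cv2.boxPoints(rc),z)
    print(name,np.round(rc[0],1),'c',ray('top',rc[0],z)[0].round(4),'encl',ray('top',(cx,cy),z)[0].round(4),round(rad*2/385*(0.93-z)*1000),'sides',[round(np.linalg.norm(P[i]-P[i+1])*1000) for i in (0,1)],'ang',[round(float(np.degrees(np.arctan2(*(P[i+1]-P[i])[[1,0]]))),1) for i in(0,1)])
w=(S<60)
rep('knob',w&(V>90),.072,(90,215,150,265))
rep('tumbler rim',w&(V>60),.11,(90,165,145,215))
rep('tin_b top',w&(V>200),.08,(150,150,200,200))
rep('tin_a top',w&(V>200),.08,(160,230,205,275))
rep('mug',w&(V>120),.09,(260,155,305,205))
rep('pot',(S>100)&((H<15)|(H>170))&(V>80),.08,(345,150,400,205))
rep('coaster',(H>50)&(H<85)&(S>80)&(V>50),.01,(295,220,350,275))
rep('candle',w&(V>180),.075,(370,230,420,270))
rep('openL wood',(H<20)&(S>100)&(V>80),.018,(225,215,270,285))
rep('openL loop',w&(V>150),.009,(225,215,270,250))
rep('salt',w&(V>120),.07,(315,115,345,150))
rep('cap',w&(V>150),.12,(410,98,435,120))
big=np.hstack([cv2.resize(im[215:275,85:165],(390,293),interpolation=2),cv2.resize(im[160:220,420:500],(390,293),interpolation=2)])
cv2.imwrite('pics/c1.png',big)
E
```

```text
knob [121.5 241.5] c [0.45   0.3873 0.072 ] encl [0.4557 0.3908 0.072 ] 122 sides [123, 43] ang [-59.1, -148.4]
tumbler rim [115.9 191. ] c [0.56   0.3871 0.11  ] encl [0.5565 0.3873 0.11  ] 100 sides [68, 103] ang [-6.8, -99.1]
tin_b top [170.5 173. ] c [0.6043 0.2763 0.08  ] encl [0.6053 0.276  0.08  ] 60 sides [62, 60] ang [-90.5, -179.4]
tin_a top [178.5 251.5] c [0.4266 0.256  0.08  ] encl [0.427  0.2555 0.08  ] 62 sides [61, 60] ang [-90.5, -179.5]
mug [286.5 179. ] c [0.5864 0.013  0.09  ] encl [0.5859 0.0095 0.09  ] 89 sides [79, 86] ang [-90.5, 179.1]
pot [372. 177.] c [ 0.5908 -0.1814  0.08  ] encl [ 0.5893 -0.18    0.08  ] 91 sides [91, 87] ang [-90.5, 178.0]
coaster [320.5 247. ] c [ 0.4328 -0.0698  0.01  ] encl [ 0.4332 -0.0698  0.01  ] 94 sides [95, 91] ang [-90.5, 178.7]
candle [397.5 249. ] c [ 0.4277 -0.235   0.075 ] encl [ 0.4277 -0.235   0.075 ] 65 sides [63, 61] ang [-46.3, -136.3]
openL wood [250.9 257.8] c [0.4085 0.0981 0.018 ] encl [0.4085 0.098  0.018 ] 97 sides [29, 97] ang [-67.3, -157.0]
openL loop [239.8 232. ] c [0.4706 0.1253 0.009 ] encl [0.4705 0.1252 0.009 ] 54 sides [39, 45] ang [-66.5, -156.3]
salt [329.  130.5] c [ 0.7024 -0.0875  0.07  ] encl [ 0.7024 -0.0875  0.07  ] 50 sides [53, 34] ang [-27.1, -117.8]
cap [424.1 110.3] c [ 0.731  -0.2897  0.12  ] encl [ 0.7334 -0.2975  0.12  ] 49 sides [35, 51] ang [-70.3, -162.8]
```

View pics/c1.png

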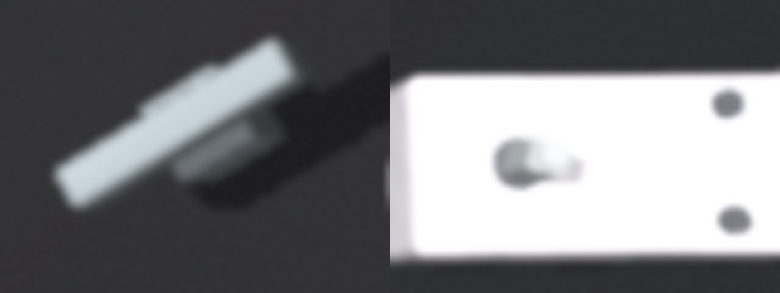

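The close crop shows the knob as a grey bar across a square hub at px (121,240), with the bar along about −59°. The screw is the small upright at px (445–458,193) on the white clamp. I'll pass over the clamp first to look at the screw.

Call:
jog_arm([
  [0.43, -0.22, 0, 0, 85],
  [0.85, -0.43, 0, 0, 85],
  [0.85, -0.43, 0, 0, 85],
])

```text
clock: 0.4
position: [0.248, -0.5379, 0.2166]
tool_rot: [-3.139, -0.004, 0.311]
ft_force: [1.5, 0.8, -0.2]
width: 0.0851
grasp_force: 0.0
```

Call:
jog_arm([
  [0.43, -0.22, 0, 0, 85],
  [0.85, -0.43, 0, 0, 85],
  [0.85, -0.43, 0, 0, 85],
])

```text
clock: 0.65
position: [0.3025, -0.4844, 0.2168]
tool_rot: [-3.139, -0.004, 0.312]
ft_force: [1.3, 0.4, -0.7]
width: 0.0852
grasp_force: 0.0
```

Call:
jog_arm([
  [0.43, -0.22, 0, 0, 85],
  [0.85, -0.43, 0, 0, 85],
  [0.85, -0.43, 0, 0, 85],
])

```text
clock: 0.9
position: [0.3568, -0.431, 0.2169]
tool_rot: [-3.14, -0.004, 0.312]
ft_force: [0.4, 1.3, 0.4]
width: 0.0854
grasp_force: 0.0
```

Call:
jog_arm([
  [0.43, -0.22, 0, 0, 85],
  [0.85, -0.43, 0, 0, 85],
  [0.85, -0.43, 0, 0, 85],
])

```text
clock: 1.15
position: [0.4111, -0.3776, 0.2169]
tool_rot: [-3.139, -0.004, 0.313]
ft_force: [0.9, 1.4, -1.3]
width: 0.0852
grasp_force: 0.0
```

Call:
jog_arm([
  [0.43, -0.22, 0, 0, 85],
  [0.85, -0.43, 0, 0, 85],
  [0.85, -0.43, 0, 0, 85],
  [0.85, -0.43, 0, 0, 85],
])

```text
clock: 1.48
position: [0.4613, -0.3288, 0.2166]
tool_rot: [-3.141, -0.001, 0.308]
ft_force: [-1.2, -0.4, 0.0]
width: 0.085
grasp_force: 0.0
```

```bash
python3 - <<'E'
from h import *
import json
c=r.get_calibration('wrist'); s=r.state(); im=r.snapshot('wrist'); cv2.imwrite('pics/w1.png',im)
np.save('w1.npy',c,allow_pickle=True)
print(s['clock'],s['position'],s['tool_rot'],s['joint_positions'].round(3) if hasattr(s['joint_positions'],'round') else s['joint_positions'])
p=proj('wrist',[.55,-.365,.088],c);print(p)
x,y=int(p[0]),int(p[1]); x=min(max(x,100),460);y=min(max(y,80),340)
cv2.imwrite('pics/w1c.png',cv2.resize(im[y-75:y+75,x-100:x+100],(800,600),interpolation=2)); print(x-100,y-75)
E
```

```text
1.4833 [ 0.46130379 -0.32879342  0.21664811] [-3.14061453e+00 -5.87845080e-04  3.08467187e-01] [ 0.674  0.321 -0.177  1.732  0.061  1.094 -0.785]
[357.85864006 111.76533559]
257 36
```

View pics/w1c.png

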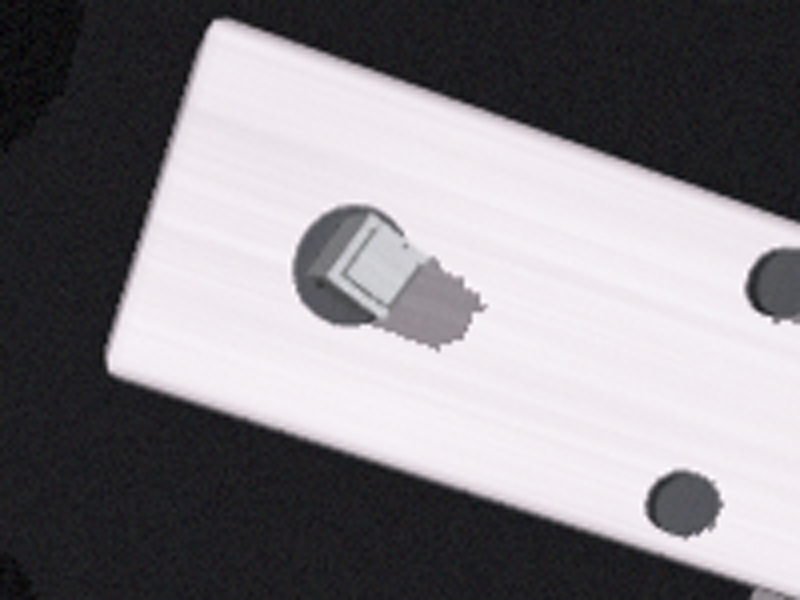

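The crop shows the screw with its outer shoulder corners at about (373,212), (328,275) and (385,320), and its top face centred near (388,264). I'll convert these to world coordinates.

```bash
python3 - <<'E'
from h import *
c=np.load('w1.npy',allow_pickle=True).item()
f=lambda pts,z: ray('wrist',[(257+x/4,36+y/4) for x,y in pts],z,c)
P=f([(373,212),(328,275),(385,320)],.082); print(P.round(4))
for a,b in((1,0),(1,2)): d=P[b]-P[a]; print(np.linalg.norm(d),np.degrees(np.arctan2(d[1],d[0])))
print('c from shoulder',(P[0]+P[2])/2)
print('top c',f([(388,264)],.088))
print('flange c',f([(352,265)],.05))
im=cv2.imread('pics/w1.png')
E
```

```text
[[ 0.5656 -0.3532  0.082 ]
 [ 0.5507 -0.3486  0.082 ]
 [ 0.5457 -0.3638  0.082 ]]
0.015572440945217115 -17.142620683400597
0.01602712171088844 -108.1557837360105
c from shoulder [ 0.5556174  -0.35849661  0.082     ]
top c [[ 0.55637448 -0.35892624  0.088     ]]
flange c [[ 0.55571576 -0.35839834  0.05      ]]
```

Call:
jog_arm([
  [0.16, -0.5, 0, -0.16, 85],
  [0.32, -1, 0, -0.32, 85],
  [0.32, -1, 0, -0.48, 85],
  [0.32, -1, 0, -0.64, 85],
  [0.32, -1, 0, -0.8, 85],
  [0.32, -1, 0, -0.95, 85],
  [0.32, -1, 0, -1, 85],
  [0.32, -1, 0, -1, 85],
])

```text
clock: 2.2
position: [0.4591, -0.2486, 0.2168]
tool_rot: [-3.141, 0.001, 1.088]
ft_force: [-0.1, -1.3, 0.2]
width: 0.0852
grasp_force: 0.0
```

Call:
jog_arm([
  [0.5, -0.26, 0, -0.16, 85],
  [1, -0.516, 0, -0.32, 85],
  [1, -0.516, 0, -0.48, 85],
  [1, -0.516, 0, -0.64, 85],
  [1, -0.516, 0, -0.8, 85],
  [1, -0.516, 0, -0.95, 85],
  [1, -0.516, 0, -1, 85],
  [1, -0.516, 0, -1, 85],
])

```text
clock: 2.87
position: [0.4602, -0.1581, 0.2168]
tool_rot: [-3.141, 0.0, 1.872]
ft_force: [0.2, -0.8, -0.5]
width: 0.0849
grasp_force: 0.0
```

Call:
jog_arm([
  [0.5, 0.16, 0, -0.15, 85],
  [1, 0.32, 0, -0.3, 85],
  [1, 0.32, 0, -0.3, 85],
])

```text
clock: 3.12
position: [0.4613, -0.0661, 0.2174]
tool_rot: [3.139, -0.002, 2.119]
ft_force: [0.0, 0.8, 0.1]
width: 0.085
grasp_force: 0.0
```

Call:
jog_arm([
  [0.4, 0.24, 0, 0, 85],
  [0.8, 0.48, 0, 0, 85],
  [0.98, 0.594, 0, 0, 85],
  [0.98, 0.594, 0, 0, 85],
])

```text
clock: 3.45
position: [0.4618, 0.0226, 0.2173]
tool_rot: [3.14, -0.001, 2.111]
ft_force: [0.1, -0.0, 0.5]
width: 0.0852
grasp_force: 0.0
```

Call:
jog_arm([
  [0.4, 0.24, 0, 0, 85],
  [0.8, 0.48, 0, 0, 85],
  [0.98, 0.594, 0, 0, 85],
  [0.98, 0.594, 0, 0, 85],
])

```text
clock: 3.78
position: [0.4624, 0.1136, 0.2172]
tool_rot: [3.14, -0.001, 2.111]
ft_force: [0.5, 0.0, -0.8]
width: 0.0849
grasp_force: 0.0
```

Call:
jog_arm([
  [0.4, 0.24, 0, 0, 85],
  [0.8, 0.48, 0, 0, 85],
  [0.98, 0.594, 0, 0, 85],
  [0.98, 0.594, 0, 0, 85],
])

```text
clock: 4.12
position: [0.4631, 0.2047, 0.217]
tool_rot: [3.141, -0.002, 2.11]
ft_force: [-0.4, -1.2, -0.5]
width: 0.0849
grasp_force: 0.0
```

Call:
jog_arm([
  [0.4, 0.24, 0, 0, 85],
  [0.8, 0.48, 0, 0, 85],
  [0.98, 0.594, 0, 0, 85],
  [0.98, 0.594, 0, 0, 85],
])

```text
clock: 4.45
position: [0.4637, 0.2959, 0.2167]
tool_rot: [3.141, -0.002, 2.11]
ft_force: [0.0, -0.2, 0.7]
width: 0.0849
grasp_force: 0.0
```

Call:
jog_arm([
  [0.4, 0.24, 0, 0, 85],
  [0.8, 0.48, 0, 0, 85],
  [0.98, 0.594, 0, 0, 85],
  [0.98, 0.594, 0, 0, 85],
  [0.98, 0.594, 0, 0, 85],
])

```text
clock: 4.87
position: [0.4652, 0.3836, 0.2161]
tool_rot: [-3.14, 0.001, 2.108]
ft_force: [1.0, -0.1, 0.2]
width: 0.0851
grasp_force: 0.0
```

```bash
python3 - <<'E'
from h import *
c=r.get_calibration('wrist'); s=r.state(); im=r.snapshot('wrist'); cv2.imwrite('pics/w2.png',im)
np.save('w2.npy',c,allow_pickle=True)
print(s['clock'],s['position'],s['tool_rot'],s['joint_positions'].round(3))
print(proj('wrist',[.4525,.388,.072],c))
E
```

```text
4.8667 [0.46516327 0.38362166 0.21610622] [-3.14010492e+00  1.25571354e-03  2.10750485e+00] [-0.241  0.478 -0.741  1.615  0.342  1.185 -0.521]
[274.02372693 180.74306058]
```

View pics/w2.png

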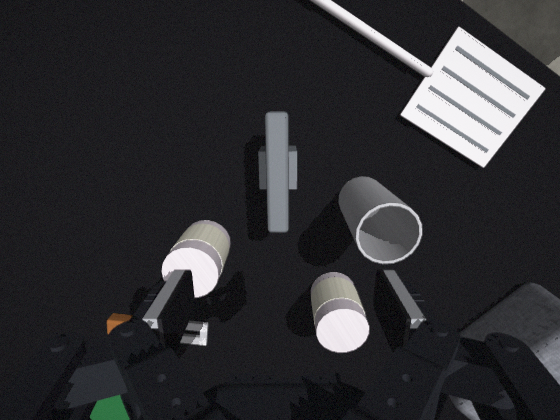

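The wrist view shows the knob bar running from (277,112) to (278,232), hub centred. Tins are at (190,270) and (341,325), the tumbler rim at (389,233).

```bash
python3 - <<'E'
from h import *
im=cv2.imread('pics/w2.png'); c=np.load('w2.npy',allow_pickle=True).item()
g=cv2.cvtColor(im,cv2.COLOR_BGR2GRAY); m=np.zeros_like(g); m[100:245,262:294]=g[100:245,262:294]>70
# bar rows beyond the hub
rows=[y for y in list(range(114,142))+list(range(196,230))]
xs=[(np.where(m[y])[0].min(),np.where(m[y])[0].max()) for y in rows]
pl=np.array([((a+b)/2,y) for (a,b),y in zip(xs,rows)])
ys=np.where(m[:,277])[0]; print(ys.min(),ys.max())
f=np.polyfit(pl[:,1],pl[:,0],1); e=[(np.polyval(f,y),y) for y in (ys.min(),ys.max())]
P=ray('wrist',e,.072,c); d=P[1]-P[0]
print(e,P.round(4),np.linalg.norm(d),np.degrees(np.arctan2(-d[1],-d[0])),'c',P.mean(0))
# tumbler rim
k=np.array([(389,202),(389,263),(357,233),(421,233)]); Q=ray('wrist',k,.11,c);print(Q.round(4),'tumbler',Q.mean(0))
t=P.mean(0)-r.state()['position']; print('tool units',to_tool([t[0],t[1],0])/.08)
E
```

```text
111 231
[(np.float64(276.0055591393769), np.int64(111)), (np.float64(278.1416797637152), np.int64(231))] [[0.4217 0.4446 0.072 ]
 [0.4825 0.3447 0.072 ]] 0.11695528942589083 121.34405023324699 c [0.45207786 0.39467232 0.072     ]
[[0.5433 0.4311 0.11  ]
 [0.5788 0.3836 0.11  ]
 [0.5362 0.3932 0.11  ]
 [0.5852 0.4223 0.11  ]] tumbler [0.56085274 0.40757014 0.11      ]
tool units [ 0.21404405 -0.0680756  -0.00031356]
```

```bash
python3 - <<'E'
from h import *
im=cv2.imread('pics/w2.png'); c=np.load('w2.npy',allow_pickle=True).item()
print('tins wrist',ray('wrist',[(190,272),(341,329)],.08,c).round(4))
print('coaster',)
tp=cv2.imread('pics/top0.png'); g=cv2.cvtColor(tp,cv2.COLOR_BGR2GRAY)
m=np.zeros_like(g); m[215:265,90:150]=g[215:265,90:150]>140
b=max(blobs(m,15),key=lambda t:t[1][4]); rc=cv2.minAreaRect(circ(b[0])); P=ray('top',cv2.boxPoints(rc),.072)
print('knob top',rc,P.round(4),P.mean(0))
print('screw top px->', proj('top',[.556,-.3587,.088]), 'knob wrist->',proj('top',[.452,.3947,.072]))
# tumbler rim in top: project guess
print('tumbler wrist->',proj('top',[.5609,.4076,.11]))
sc=cv2.imread('pics/scene0.png')
for P in ([.452,.3947,.072],[.452,.388,.072],[.556,-.3587,.088],[.5609,.4076,.11]): print(P,proj('scene',P))
E
```

```text
tins wrist [[0.4256 0.2612 0.08  ]
 [0.6004 0.2818 0.08  ]]
coaster
knob top ((119.8760986328125, 239.1205596923828), (10.391949653625488, 52.478050231933594), 58.78159713745117) [[0.4353 0.4474 0.072 ]
 [0.4959 0.3472 0.072 ]
 [0.4756 0.3345 0.072 ]
 [0.4152 0.4347 0.072 ]] [0.45550198 0.39094733 0.072     ]
screw top px-> [452.59926994 191.0467075 ] knob wrist-> [118.24069286 240.64557142]
tumbler wrist-> [106.53745052 190.72060015]
[0.452, 0.3947, 0.072] [397.77509661 153.84544198]
[0.452, 0.388, 0.072] [395.60289497 154.50695764]
[0.556, -0.3587, 0.088] [ 89.77345444 281.57985282]
[0.5609, 0.4076, 0.11] [434.57926559 163.12723271]
```

```bash
python3 - <<'E'
from h import *
im=r.snapshot('top'); cv2.imwrite('pics/top1.png',im)
cv2.imwrite('pics/c2.png',cv2.resize(im[176:210,432:472],(800,680)[:1]+(600,),interpolation=cv2.INTER_CUBIC))
# camera bias check: finger midline
c=r.get_calibration('wrist'); s=r.state()['position']; print(proj('wrist',s,c))
E
```

```text
[282.05568451 262.69990502]
```

View pics/c2.png

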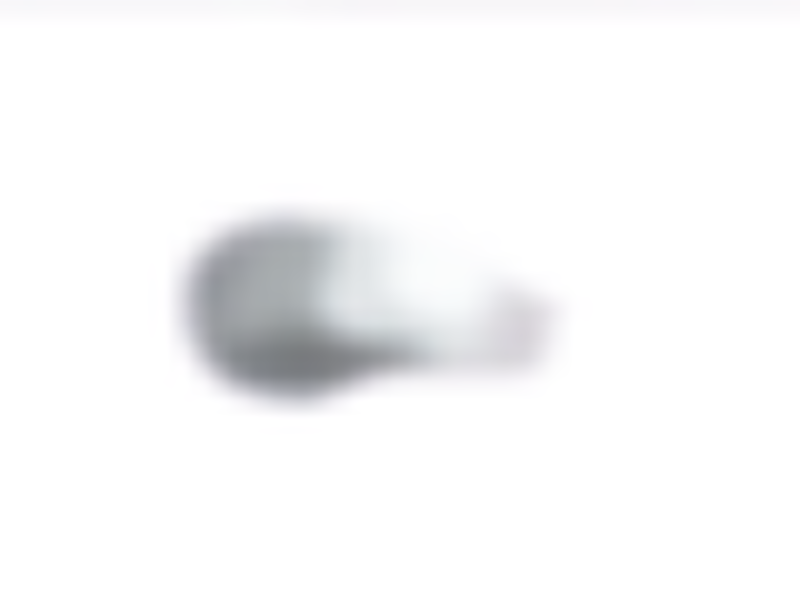

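The crop shows the flange disc: its left edge at px 441.5, centre row 193.4 and radius about 5.2 px. The screw leans right from there.

```bash
python3 - <<'E'
from h import *
print(ray('top',(446.6,193.4),.05), ray('top',(446.6,192.9),.05))
c=np.load('w1.npy',allow_pickle=True).item()
f=lambda pts,z: ray('wrist',[(257+x/4,36+y/4) for x,y in pts],z,c)
print(f([(352,265)],.05))
p=r.state()['position']; d=np.array([.4545,.3912])-p[:2]; print(to_tool([*d,0])/.08)
E
```

```text
[[ 0.55544533 -0.36210691  0.05      ]] [[ 0.55662197 -0.36216115  0.05      ]]
[[ 0.55571576 -0.35839834  0.05      ]]
[ 0.16447082 -0.06410853 -0.00026968]
```

Call:
jog_arm([
  [0.192, -0.056, 0.4, -0.012, 50],
  [0.192, -0.056, 0.8, -0.012, 50],
  [0.192, -0.056, 1, -0.012, 50],
  [0.192, -0.056, 1, -0.012, 50],
])

```text
clock: 5.3
position: [0.4522, 0.3919, 0.1331]
tool_rot: [-3.135, 0.003, 2.116]
ft_force: [0.2, -0.6, -0.3]
width: 0.0498
grasp_force: 0.0
```

Call:
jog_arm([
  [0, 0, 0.3, 0, 50],
  [0, 0, 0.55, 0, 50],
  [0, 0, 0.75, 0, 50],
  [0, 0, 0.85, 0, 50],
  [0, 0, 0.85, 0, 50],
  [0, 0, 0.85, 0, 50],
])

```text
clock: 5.8
position: [0.4535, 0.3959, 0.0699]
tool_rot: [3.141, 0.0, 2.117]
ft_force: [-0.2, 0.3, 0.4]
width: 0.0499
grasp_force: 0.0
```

Call:
jog_arm([
  [0, 0, 0, 0, 15],
  [0, 0, 0, 0, 15],
  [0, 0, 0, 0, 15],
  [0, 0, 0, 0, 15],
  [0, 0, 0, 0, 15],
  [0, 0, 0, 0, 15],
  [0, 0, 0, 0, 15],
  [0, 0, 0, 0, 15],
], squeeze=80)

```text
clock: 6.47
position: [0.4525, 0.3963, 0.0689]
tool_rot: [-3.142, 0.0, 2.119]
ft_force: [-0.5, 0.1, 0.8]
width: 0.0152
grasp_force: 0.0
```

```bash
python3 - <<'E'
from h import *
c=r.get_calibration('wrist'); s=r.state(); im=r.snapshot('wrist'); cv2.imwrite('pics/w3.png',im)
np.save('w3.npy',c,allow_pickle=True)
print(s['position'],s['tool_rot'],s['width'],s['grasp_force'],s['ft_force'])
E
```

```text
[0.45252945 0.39629349 0.0688693 ] [-3.14153455e+00  7.09741197e-06  2.11870528e+00] 0.015196078955106008 0.0 [-0.47961774  0.13881302  0.76902655]
```

View pics/w3.png

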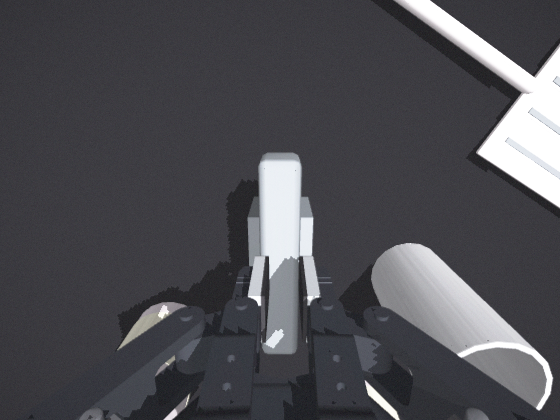

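The bar lies between the pads, which straddle it at columns 250–320, rows 255–310. No grip force is shown at the 15 mm command, so I'll close further.

Call:
jog_arm([
  [0, 0, 0, 0, 0],
  [0, 0, 0, 0, 0],
  [0, 0, 0, 0, 0],
  [0, 0, 0, 0, 0],
  [0, 0, 0, 0, 0],
  [0, 0, 0, 0, 0],
], squeeze=80)

```text
clock: 7.02
position: [0.4525, 0.3963, 0.0689]
tool_rot: [-3.142, -0.0, 2.119]
ft_force: [-0.1, 0.5, 0.3]
width: -0.0
grasp_force: 0.0
```

```bash
python3 - <<'E'
from h import *
c=r.get_calibration('wrist'); im=r.snapshot('wrist'); s=r.snapshot('scene')
print(proj('wrist',r.state()['position'],c),proj('scene',r.state()['position']))
a=cv2.resize(im[130:380,180:400],(528,600)); b=cv2.resize(s[100:225,350:450],(272,340))
o=np.zeros((600,800,3),np.uint8); o[:,:528]=a; o[:340,528:]=b
cv2.imwrite('pics/w4.png',o)
E
```

```text
[281.96439211 262.66577643] [398.18405997 154.8281423 ]
```

View pics/w4.png

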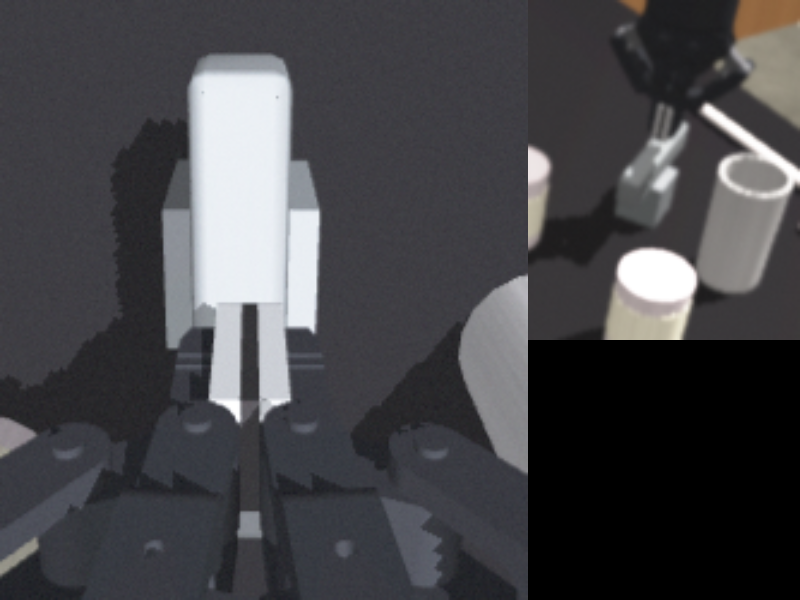

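```bash
python3 - <<'E'
from h import *
c=r.get_calibration('wrist'); p=r.state()['position']; y=r.state()['tool_rot'][2]; X=np.array([np.cos(y),np.sin(y),0]);Y=np.array([np.sin(y),-np.cos(y),0])
k=np.array([.4535,.3945,0])
for n,a,b,z in (('bar far',.06,.011,.072),('bar far',.06,-.011,.072),('bar near',-.06,.011,.072),('bar far low',.06,.011,.044),('hub top far',.02,.02,.044),('hub top near',-.02,.02,.044),('hub foot far',.02,.02,0)):
  q=proj('wrist',k+a*X+b*Y+[0,0,z],c); print(n,q.round(0),'crop',((q-[180,130])*2.4).round(0))
for dz in (0,-.019,.02): q=proj('wrist',p+[0,0,dz],c); print('tcp',dz,q.round(0),((q-[180,130])*2.4).round(0))
E
```

```text
bar far [304. 158.] crop [299.  67.]
bar far [258. 158.] crop [188.  67.]
bar near [300. 357.] crop [289. 546.]
bar far low [301. 149.] crop [291.  46.]
hub top far [315. 216.] crop [324. 206.]
hub top near [313. 274.] crop [320. 347.]
hub foot far [310. 195.] crop [311. 157.]
tcp 0 [282. 263.] [245. 318.]
tcp -0.019 [282. 247.] [245. 282.]
tcp 0.02 [282. 283.] [244. 366.]
```

The model projection fits the picture exactly, with bar top at 72 mm. So the closed tips must actually be above the bar. I'll feel for it with gentle steps.

Call:
jog_arm([
  [0, 0, 0.025, 0, 0],
  [0, 0, 0.05, 0, 0],
  [0, 0, 0.05, 0, 0],
])

```text
clock: 7.37
position: [0.4524, 0.396, 0.0643]
tool_rot: [-3.141, 0.0, 2.119]
ft_force: [-0.4, -0.1, 0.1]
width: -0.0
grasp_force: 0.0
```

Call:
jog_arm([
  [0, 0, 0.025, 0, 0],
  [0, 0, 0.05, 0, 0],
  [0, 0, 0.05, 0, 0],
])

```text
clock: 7.62
position: [0.4524, 0.396, 0.0604]
tool_rot: [-3.141, 0.0, 2.119]
ft_force: [-0.3, -0.2, -1.0]
width: -0.0001
grasp_force: 0.0
```

Call:
jog_arm([
  [0, 0, 0.025, 0, 0],
  [0, 0, 0.05, 0, 0],
  [0, 0, 0.05, 0, 0],
])

```text
clock: 7.87
position: [0.453, 0.3968, 0.0578]
tool_rot: [3.14, 0.0, 2.119]
ft_force: [-1.4, -1.8, 8.4]
width: 0.0004
grasp_force: 4.3
```

Call:
jog_arm([
  [0, 0, 0.025, 0, 0],
  [0, 0, 0.025, 0, 0],
  [0, 0, 0.025, 0, 0],
])

```text
clock: 8.12
position: [0.4535, 0.3974, 0.0578]
tool_rot: [3.138, 0.0, 2.119]
ft_force: [-4.2, -4.7, 23.1]
width: 0.0001
grasp_force: 11.4
```

Contact with the bar top (72 mm) comes at a reading of 57.8 mm, so the tips sit about 14 mm behind the reported TCP. I'll use that measured offset.

Call:
jog_arm([
  [0, 0, -0.1, 0, 0],
  [0, 0, -0.2, 0, 20],
  [0, 0, -0.2, 0, 45],
  [0, 0, -0.2, 0, 45],
  [0, 0, -0.2, 0, 45],
  [0, 0, -0.2, 0, 45],
])

```text
clock: 8.62
position: [0.4524, 0.396, 0.0703]
tool_rot: [-3.141, 0.0, 2.119]
ft_force: [-0.3, 0.6, -0.1]
width: 0.0447
grasp_force: 0.0
```

Call:
jog_arm([
  [0, 0, 0.08, 0, 45],
  [0, 0, 0.16, 0, 45],
  [0, 0, 0.24, 0, 45],
  [0, 0, 0.3, 0, 45],
  [0, 0, 0.3, 0, 45],
])

```text
clock: 9.03
position: [0.4519, 0.3955, 0.0451]
tool_rot: [-3.139, 0.0, 2.119]
ft_force: [-0.1, -0.1, -0.6]
width: 0.0449
grasp_force: 0.0
```

Call:
jog_arm([
  [0, 0, 0.04, 0, 45],
  [0, 0, 0.08, 0, 45],
  [0, 0, 0.08, 0, 45],
])

```text
clock: 9.28
position: [0.4524, 0.3961, 0.0399]
tool_rot: [-3.141, 0.0, 2.119]
ft_force: [0.4, -0.3, -0.8]
width: 0.0449
grasp_force: 0.0
```

Call:
jog_arm([
  [0, 0, 0.03, 0, 45],
  [0, 0, 0.06, 0, 45],
  [0, 0, 0.06, 0, 45],
])

```text
clock: 9.53
position: [0.4525, 0.3961, 0.0353]
tool_rot: [-3.141, 0.0, 2.119]
ft_force: [-0.8, 0.4, -0.1]
width: 0.0444
grasp_force: 0.0
```

Call:
jog_arm([
  [0, 0, 0, 0, 10],
  [0, 0, 0, 0, 10],
  [0, 0, 0, 0, 10],
  [0, 0, 0, 0, 10],
  [0, 0, 0, 0, 10],
  [0, 0, 0, 0, 10],
], squeeze=60)

```text
clock: 10.03
position: [0.4526, 0.3963, 0.0358]
tool_rot: [3.141, -0.0, 2.119]
ft_force: [-1.3, -0.3, 1.0]
width: 0.0208
grasp_force: 59.9
```

Call:
jog_arm([
  [0, 0, -0.2, 0, 10],
  [0, 0, -0.5, 0, 10],
  [0, 0, -0.8, 0, 10],
  [0, 0, -1, 0, 10],
  [0, 0, -1, 0, 10],
])

```text
clock: 10.45
position: [0.4538, 0.3979, 0.1191]
tool_rot: [3.136, -0.001, 2.119]
ft_force: [0.2, 0.3, -1.3]
width: 0.0207
grasp_force: 59.8
```

Call:
jog_arm([
  [0, 0, -0.4, 0, 10],
  [0, 0, -0.8, 0, 10],
  [0, 0, -1, 0, 10],
  [0, 0, -1, 0, 10],
  [0, 0, -1, 0, 10],
])

```text
clock: 10.87
position: [0.4528, 0.3961, 0.1953]
tool_rot: [3.141, 0.0, 2.118]
ft_force: [-1.2, -0.6, -2.8]
width: 0.0209
grasp_force: 59.8
```

```bash
python3 - <<'E'
from h import *
c=r.get_calibration('wrist'); s=r.state(); im=r.snapshot('wrist'); cv2.imwrite('pics/w5.png',im)
p=s['position'];y=s['tool_rot'][2]; print(p,y,s['width'],s['grasp_force'],s['ft_force'])
X=np.array([np.cos(y),np.sin(y),0]);Y=np.array([np.sin(y),-np.cos(y),0])
g=cv2.cvtColor(im,cv2.COLOR_BGR2GRAY)
for x in (268,275,281,287,293): print(x,[int(v) for v in g[120:180:3,x]])
for a in (0,-.003,-.006):
  print(a,[proj('wrist',p+(a+.06)*X+b*Y+[0,0,.0362-dz],c).round(1).tolist() for b in(-.011,.011) for dz in (0,.028)])
for yy in (170,190,205): print(yy,[int(v) for v in g[yy,250:312:2]])
E
```

```text
[0.45275126 0.39607399 0.19534012] 2.1183916485575187 0.020923195530159568 59.77543652057648 [-1.17375928 -0.56114182 -2.75252424]
268 [31, 28, 30, 30, 27, 32, 23, 28, 36, 32, 31, 30, 34, 33, 28, 72, 79, 81, 92, 129]
275 [31, 30, 32, 28, 29, 25, 31, 28, 30, 30, 29, 30, 31, 26, 34, 75, 78, 77, 93, 124]
281 [27, 28, 21, 32, 32, 33, 33, 26, 32, 30, 38, 31, 30, 23, 22, 75, 78, 81, 94, 129]
287 [31, 34, 32, 32, 28, 28, 24, 27, 26, 31, 31, 30, 31, 31, 34, 75, 79, 81, 92, 128]
293 [28, 30, 23, 32, 26, 27, 24, 27, 30, 29, 30, 34, 32, 30, 31, 79, 80, 82, 96, 129]
0 [[252.1, 167.6], [257.8, 155.4], [310.2, 167.6], [305.4, 155.4]]
-0.003 [[252.3, 175.4], [257.9, 161.9], [310.0, 175.4], [305.3, 161.8]]
-0.006 [[252.6, 183.1], [258.1, 168.2], [309.8, 183.0], [305.1, 168.2]]
170 [26, 27, 33, 28, 34, 39, 56, 69, 77, 80, 80, 78, 80, 81, 82, 84, 83, 81, 82, 81, 81, 82, 81, 82, 82, 81, 80, 82, 58, 30, 23]
190 [33, 33, 26, 33, 78, 107, 115, 125, 138, 138, 139, 140, 137, 139, 139, 137, 138, 137, 139, 138, 141, 140, 140, 138, 140, 140, 138, 129, 125, 120, 84]
205 [31, 32, 28, 21, 75, 100, 114, 125, 138, 140, 140, 140, 138, 140, 139, 140, 140, 139, 139, 139, 139, 140, 140, 140, 138, 138, 139, 129, 124, 115, 60]
```

Call:
jog_arm([
  [-0.3, -0.1, 0, 0, 10],
  [-0.75, -0.24, 0, 0, 10],
  [-0.958, -0.307, 0, 0, 10],
])

```text
clock: 11.17
position: [0.4719, 0.3132, 0.1928]
tool_rot: [-3.137, 0.003, 2.117]
ft_force: [-0.0, -1.3, -3.1]
width: 0.0209
grasp_force: 59.7
```

Call:
jog_arm([
  [-0.48, -0.155, 0, 0, 10],
  [-0.958, -0.307, 0, 0, 10],
  [-0.958, -0.307, 0, 0, 10],
])

```text
clock: 11.42
position: [0.4928, 0.2293, 0.1926]
tool_rot: [-3.135, 0.005, 2.108]
ft_force: [1.2, -1.0, -2.2]
width: 0.0209
grasp_force: 59.7
```

Call:
jog_arm([
  [-0.48, -0.155, 0, 0, 10],
  [-0.958, -0.307, 0, 0, 10],
  [-0.958, -0.307, 0, 0, 10],
])

```text
clock: 11.67
position: [0.511, 0.1516, 0.1929]
tool_rot: [-3.136, 0.004, 2.108]
ft_force: [0.3, -1.8, -2.4]
width: 0.0212
grasp_force: 59.7
```

Call:
jog_arm([
  [-0.48, -0.155, 0, 0, 10],
  [-0.958, -0.307, 0, 0, 10],
  [-0.958, -0.307, 0, 0, 10],
])

```text
clock: 11.92
position: [0.5294, 0.0736, 0.1931]
tool_rot: [-3.136, 0.003, 2.108]
ft_force: [0.7, -1.0, -2.7]
width: 0.0208
grasp_force: 59.7
```

Call:
jog_arm([
  [-0.48, -0.155, 0, 0, 10],
  [-0.958, -0.307, 0, 0, 10],
  [-0.958, -0.307, 0, 0, 10],
])

```text
clock: 12.17
position: [0.548, -0.0046, 0.1932]
tool_rot: [-3.137, 0.003, 2.108]
ft_force: [0.5, -2.0, -2.0]
width: 0.0209
grasp_force: 59.7
```

Call:
jog_arm([
  [-0.48, -0.155, 0, 0, 10],
  [-0.958, -0.307, 0, 0, 10],
  [-0.958, -0.307, 0, 0, 10],
])

```text
clock: 12.42
position: [0.5665, -0.0829, 0.1932]
tool_rot: [-3.137, 0.002, 2.108]
ft_force: [1.1, -1.2, -2.6]
width: 0.0205
grasp_force: 59.7
```

Call:
jog_arm([
  [-0.48, -0.155, 0, 0, 10],
  [-0.958, -0.307, 0, 0, 10],
  [-0.958, -0.307, 0, 0, 10],
])

```text
clock: 12.67
position: [0.5849, -0.1613, 0.193]
tool_rot: [-3.137, 0.002, 2.108]
ft_force: [-0.5, -2.2, -2.1]
width: 0.0209
grasp_force: 59.7
```

Call:
jog_arm([
  [-0.48, -0.155, 0, 0, 10],
  [-0.958, -0.307, 0, 0, 10],
  [-0.958, -0.307, 0, 0, 10],
])

```text
clock: 12.92
position: [0.6032, -0.2396, 0.1929]
tool_rot: [-3.137, 0.002, 2.108]
ft_force: [-0.7, -2.5, -2.9]
width: 0.0208
grasp_force: 59.7
```

Call:
jog_arm([
  [-0.48, -0.155, 0, 0, 10],
  [-0.958, -0.307, 0, 0, 10],
  [-0.958, -0.307, 0, 0, 10],
])

```text
clock: 13.17
position: [0.6215, -0.3176, 0.1925]
tool_rot: [-3.136, 0.002, 2.108]
ft_force: [-2.1, -2.6, -1.5]
width: 0.0208
grasp_force: 59.6
```

Call:
jog_arm([
  [-0.3, -0.1, 0, -0.13, 10],
  [-0.6, -0.2, 0, -0.26, 10],
  [-0.9, -0.3, 0, -0.4, 10],
  [-0.958, -0.307, 0, -0.55, 10],
  [-0.958, -0.307, 0, -0.7, 10],
  [-0.958, -0.307, 0, -0.82, 10],
  [-0.958, -0.307, 0, -0.91, 10],
  [-0.958, -0.307, 0, -0.91, 10],
  [-0.958, -0.307, 0, -0.91, 10],
])

```text
clock: 13.92
position: [0.6417, -0.3853, 0.194]
tool_rot: [3.141, -0.002, 2.831]
ft_force: [-0.1, -0.1, -2.6]
width: 0.0209
grasp_force: 59.8
```

```bash
python3 - <<'E'
from h import *
c=r.get_calibration('wrist'); s=r.state(); im=r.snapshot('wrist'); cv2.imwrite('pics/w6.png',im)
np.save('w6.npy',c,allow_pickle=True)
p=s['position']; print(s['clock'],p,s['tool_rot'],s['joint_positions'].round(2),s['grasp_force'])
q=proj('wrist',[.556,-.3587,.088],c).round().astype(int); print(q)
y0=max(q[1]-70,0); print(q[0]-100,y0)
cv2.imwrite('pics/w6c.png',cv2.resize(im[y0:y0+150,q[0]-100:q[0]+100],(800,600),interpolation=2))
E
```

```text
13.9167 [ 0.64169122 -0.38525985  0.19396335] [ 3.14126204e+00 -2.28023229e-03  2.83053395e+00] [ 0.85  0.74 -0.68  1.23  0.45  1.32  1.44] 59.76074159145355
[280  91]
180 21
```

View pics/w6c.png

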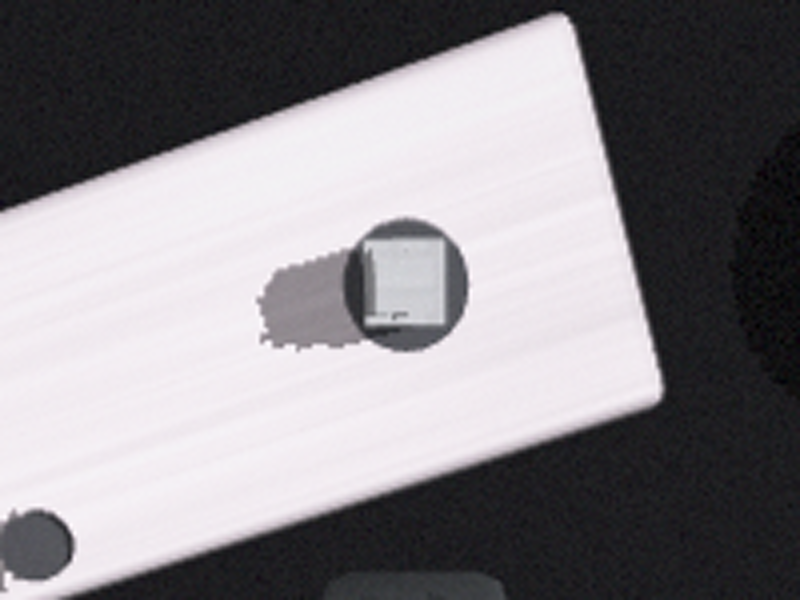

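The crop shows the screw square-on: shoulder x 364–446, y 238–327, centre (405,282). The held bar's end is below it, so the yaw is right.

```bash
python3 - <<'E'
from h import *
c=np.load('w6.npy',allow_pickle=True).item(); s=r.state(); p=s['position']; im=cv2.imread('pics/w6.png')
for px,z in (((281.25,91.5),.083),((281.5,92.1),.05)):
  P=ray('wrist',px,z,c)[0]; print(P.round(4),'tool mm',(to_tool(P-p)*1000).round(1))
g=cv2.cvtColor(im,cv2.COLOR_BGR2GRAY)
def span(y): 
  x=np.where(g[y,240:325]>60)[0]; return x.min()+240,x.max()+240
print([span(y) for y in (192,200,206)])
print([(y,int(g[y,282])) for y in range(155,190,2)])
# bar in tool coords
zt=p[2]+.0362
L=ray('wrist',[(span(200)[0],200),(span(200)[1],200)],zt,c); print('bar sides tool y mm',[(to_tool(l-p)*1000).round(1).tolist() for l in L])
row=next(y for y in range(150,190) if g[y,282]>60 and g[y+1,282]>60); print(row,(to_tool(ray('wrist',(282,row),zt-.026,c)[0]-p)*1000).round(1))
E
```

```text
[ 0.5562 -0.3578  0.083 ] tool mm [ 89.7   0.  111.6]
[ 0.5558 -0.3577  0.05  ] tool mm [ 90.    0.  144.6]
[(np.int64(258), np.int64(310)), (np.int64(258), np.int64(310)), (np.int64(259), np.int64(310))]
[(155, 26), (157, 28), (159, 22), (161, 25), (163, 32), (165, 56), (167, 56), (169, 58), (171, 60), (173, 63), (175, 89), (177, 113), (179, 123), (181, 125), (183, 130), (185, 133), (187, 136), (189, 137)]
bar sides tool y mm [[46.4, -8.2, -36.1], [46.4, 12.1, -36.1]]
172 [ 51.8   1.1 -10.1]
```

Call:
jog_arm([
  [0.4, 0, 0, 0, 10],
  [0.8, 0, 0, 0, 10],
  [1, 0, 0, 0, 10],
  [1, 0, 0, 0, 10],
])

```text
clock: 14.3
position: [0.5626, -0.3613, 0.1957]
tool_rot: [-3.14, -0.002, 2.83]
ft_force: [1.1, -0.4, -2.3]
width: 0.0209
grasp_force: 59.8
```

Call:
jog_arm([
  [0.156, -0.019, 0.1, 0, 10],
  [0.156, -0.019, 0.4, 0, 10],
  [0.156, -0.019, 0.7, 0, 10],
  [0.156, -0.019, 0.8, 0, 10],
  [0.156, -0.019, 0.8, 0, 10],
  [0.156, -0.019, 0.8, 0, 10],
])

```text
clock: 14.8
position: [0.5541, -0.3591, 0.1319]
tool_rot: [3.141, -0.0, 2.833]
ft_force: [-0.0, -0.0, -1.8]
width: 0.0206
grasp_force: 59.7
```

Call:
jog_arm([
  [0, 0, 0.04, 0, 10],
  [0, 0, 0.08, 0, 10],
  [0, 0, 0.12, 0, 10],
  [0, 0, 0.16, 0, 10],
  [0, 0, 0.16, 0, 10],
])

```text
clock: 15.22
position: [0.5532, -0.3593, 0.1184]
tool_rot: [3.142, -0.001, 2.833]
ft_force: [-0.5, -0.6, -2.0]
width: 0.0207
grasp_force: 59.7
```

The knob is on the lead-in with no force, so I'll continue down gently.

Call:
jog_arm([
  [0, 0, 0.03, 0, 10],
  [0, 0, 0.06, 0, 10],
  [0, 0, 0.09, 0, 10],
  [0, 0, 0.12, 0, 10],
  [0, 0, 0.12, 0, 10],
])

```text
clock: 15.63
position: [0.5553, -0.3603, 0.1125]
tool_rot: [-3.14, 0.005, 2.833]
ft_force: [-0.1, -0.6, -2.7]
width: 0.021
grasp_force: 60.7
```

Call:
jog_arm([
  [0, 0, 0.03, 0, 10],
  [0, 0, 0.06, 0, 10],
  [0, 0, 0.09, 0, 10],
  [0, 0, 0.12, 0, 10],
  [0, 0, 0.12, 0, 10],
])

```text
clock: 16.05
position: [0.5532, -0.3591, 0.0985]
tool_rot: [3.141, -0.001, 2.833]
ft_force: [-0.3, -0.9, -2.1]
width: 0.0209
grasp_force: 60.7
```

Call:
jog_arm([
  [0, 0, 0.03, 0, 10],
  [0, 0, 0.06, 0, 10],
  [0, 0, 0.09, 0, 10],
  [0, 0, 0.12, 0, 10],
  [0, 0, 0.12, 0, 10],
])

```text
clock: 16.47
position: [0.5532, -0.3592, 0.0894]
tool_rot: [3.141, -0.001, 2.833]
ft_force: [-0.3, 0.7, -2.7]
width: 0.0211
grasp_force: 60.7
```

Call:
jog_arm([
  [0, 0, 0.02, 0, 10],
  [0, 0, 0.03, 0, 10],
  [0, 0, 0.04, 0, 10],
  [0, 0, 0.05, 0, 10],
  [0, 0, 0.05, 0, 10],
])

```text
clock: 16.88
position: [0.5536, -0.3593, 0.0862]
tool_rot: [-3.142, 0.0, 2.833]
ft_force: [0.5, 1.2, -1.1]
width: 0.021
grasp_force: 60.8
```

Call:
jog_arm([
  [0, 0, 0.01, 0, 10],
  [0, 0, 0.02, 0, 10],
  [0, 0, 0.03, 0, 10],
  [0, 0, 0.03, 0, 10],
])

```text
clock: 17.22
position: [0.5537, -0.3594, 0.086]
tool_rot: [-3.14, 0.001, 2.833]
ft_force: [-6.5, 2.7, 14.4]
width: 0.0206
grasp_force: 63.0
```

Call:
jog_arm([
  [0, 0, 0, 0.1, 10],
  [0, 0, 0, 0.2, 10],
  [0, 0, 0, 0.3, 10],
  [0, 0, 0, 0.4, 10],
  [0, 0, 0, 0.5, 10],
  [0, 0, 0, 0.6, 10],
  [0, 0, 0, 0.6, 10],
])

```text
clock: 17.8
position: [0.5544, -0.3585, 0.0859]
tool_rot: [3.141, 0.002, 2.358]
ft_force: [-3.9, 4.1, 10.3]
width: 0.0211
grasp_force: 62.5
```

```bash
python3 -c "
from h import *
s=r.state();print(s['moment'],s['ft_force'],s['position'],s['tool_rot'])"
```

```text
[0.67993779 0.78724885 0.01941606] [-3.89569793  4.13451919 10.32054707] [ 0.55442972 -0.35850717  0.08586749] [3.14097502e+00 1.61471736e-03 2.35826797e+00]
```

The knob is home: 14 N of contact at reading 0.086, which puts the hub on the clamp top. Turning on clockwise.

Call:
jog_arm([
  [0, 0, 0, 0.1, 10],
  [0, 0, 0, 0.2, 10],
  [0, 0, 0, 0.3, 10],
  [0, 0, 0, 0.4, 10],
  [0, 0, 0, 0.5, 10],
  [0, 0, 0, 0.6, 10],
  [0, 0, 0, 0.6, 10],
], squeeze=100)

```text
clock: 18.38
position: [0.5553, -0.3579, 0.086]
tool_rot: [3.139, 0.001, 1.888]
ft_force: [-1.9, 5.4, 12.5]
width: 0.0202
grasp_force: 98.3
```

```bash
python3 -c "
from h import *
s=r.state();print(s['moment'],s['ft_force'],s['tool_rot'],s['joint_efforts'].round(2))"
```

```text
[0.76556375 0.37039807 0.01544705] [-1.9234425   5.38400617 12.46317626] [3.13888669e+00 1.18910051e-03 1.88781602e+00] [  1.77 -62.59  -4.31 -24.51   0.84  -1.03  -1.16]
```

Call:
jog_arm([
  [0, 0, 0, 0.05, 10],
  [0, 0, 0, 0.1, 10],
  [0, 0, 0, 0.15, 10],
  [0, 0, 0, 0.15, 10],
])

```text
clock: 18.72
position: [0.5556, -0.3579, 0.086]
tool_rot: [3.138, 0.001, 1.773]
ft_force: [-2.2, 5.7, 10.7]
width: 0.0201
grasp_force: 98.3
```

```bash
python3 -c "
from h import *
s=r.state();print(s['moment'],s['ft_force'],s['tool_rot'],s['joint_efforts'].round(2))"
```

```text
[0.77268619 0.22392703 0.11837999] [-2.18818894  5.67033744 10.65766023] [3.13828384e+00 8.50197182e-04 1.77267446e+00] [  2.28 -62.63  -3.65 -24.36   0.88  -0.78  -0.7 ]
```

Call:
jog_arm([
  [0, 0, 0, 0.05, 10],
  [0, 0, 0, 0.1, 10],
  [0, 0, 0, 0.1, 10],
])

```text
clock: 18.97
position: [0.5557, -0.3578, 0.0859]
tool_rot: [3.138, 0.001, 1.694]
ft_force: [-1.4, 5.0, 9.4]
width: 0.0205
grasp_force: 98.2
```

```bash
python3 -c "
from h import *
s=r.state();print(s['moment'],s['ft_force'],s['tool_rot'],s['joint_efforts'].round(2))"
```

```text
[0.76089097 0.15108964 0.04968135] [-1.41314727  5.01725698  9.35598617] [3.13801438e+00 5.23570446e-04 1.69425107e+00] [  2.48 -62.77  -3.2  -24.25   0.89  -0.63  -0.7 ]
```

Call:
jog_arm([
  [0, 0, 0, 0.05, 10],
  [0, 0, 0, 0.1, 10],
  [0, 0, 0, 0.1, 10],
])

```text
clock: 19.22
position: [0.5559, -0.3578, 0.086]
tool_rot: [3.138, 0.0, 1.616]
ft_force: [-0.9, 4.3, 9.0]
width: 0.0197
grasp_force: 98.2
```

```bash
python3 -c "
from h import *
s=r.state();print(s['moment'],s['ft_force'],s['tool_rot'],s['joint_efforts'].round(2))"
```

```text
[0.72610197 0.06836497 0.16303688] [-0.90415591  4.32902335  8.95195063] [3.13765854e+00 3.71776383e-04 1.61584896e+00] [  2.68 -62.93  -2.73 -24.14   0.87  -0.47  -0.74]
```

Call:
jog_arm([
  [0, 0, 0, 0.05, 10],
  [0, 0, 0, 0.1, 10],
  [0, 0, 0, 0.1, 10],
])

```text
clock: 19.47
position: [0.556, -0.3577, 0.086]
tool_rot: [3.138, 0.0, 1.539]
ft_force: [0.4, 5.2, 9.8]
width: 0.0203
grasp_force: 98.2
```

```bash
python3 -c "
from h import *
s=r.state();print(s['moment'],s['tool_rot'],s['joint_efforts'].round(2)[6])"
```

```text
[ 0.61952387 -0.05157503  0.62954186] [3.13750496e+00 2.88030777e-04 1.53870856e+00] -1.18
```

Call:
jog_arm([
  [0, 0, 0, 0.05, 10],
  [0, 0, 0, 0.1, 10],
  [0, 0, 0, 0.1, 10],
])

```text
clock: 19.72
position: [0.5562, -0.3576, 0.0859]
tool_rot: [3.137, 0.0, 1.462]
ft_force: [0.7, 3.8, 9.0]
width: 0.02
grasp_force: 98.5
```

```bash
python3 -c "
from h import *
s=r.state();print(s['moment'],s['tool_rot'],s['joint_efforts'].round(2)[6])"
```

```text
[ 0.43445817 -0.11665689  1.14252354] [3.13729464e+00 3.19192999e-04 1.46166450e+00] -1.73
```

The reaction moment rose to 1.1 N m, so the screw is at its stop. I'll relieve the torque, release and lift.

Call:
jog_arm([
  [0, 0, -0.01, -0.04, 10],
  [0, 0, -0.02, -0.08, 10],
  [0, 0, -0.02, -0.08, 10],
  [0, 0, -0.02, -0.08, 35],
  [0, 0, -0.02, -0.08, 50],
  [0, 0, -0.02, -0.08, 50],
  [0, 0, -0.02, -0.08, 50],
  [0, 0, -0.02, -0.08, 50],
])

```text
clock: 20.38
position: [0.5533, -0.3597, 0.0854]
tool_rot: [-3.142, 0.0, 1.521]
ft_force: [0.2, 0.1, 0.6]
width: 0.05
grasp_force: 0.0
```

Call:
jog_arm([
  [0, 0, -0.1, 0, 50],
  [0, 0, -0.3, 0, 50],
  [0, 0, -0.7, 0, 50],
  [0, 0, -1, 0, 50],
  [0, 0, -1, 0, 50],
])

```text
clock: 20.8
position: [0.5563, -0.3606, 0.1718]
tool_rot: [3.134, 0.004, 1.521]
ft_force: [0.4, 0.4, -0.2]
width: 0.0499
grasp_force: 0.0
```

Call:
jog_arm([
  [0, 0, -0.4, 0, 85],
  [0, 0, -0.7, 0, 85],
  [0, 0, -0.7, 0, 85],
])

```text
clock: 21.05
position: [0.5558, -0.3603, 0.2274]
tool_rot: [3.134, 0.004, 1.521]
ft_force: [0.2, 0.6, 1.4]
width: 0.0834
grasp_force: 0.0
```

Call:
jog_arm([
  [0.4, -0.42, 0, 0.15, 85],
  [0.755, -0.84, 0, 0.3, 85],
  [0.755, -0.84, 0, 0.45, 85],
  [0.755, -0.84, 0, 0.6, 85],
  [0.755, -0.84, 0, 0.75, 85],
  [0.755, -0.84, 0, 0.9, 85],
  [0.755, -0.84, 0, 0.9, 85],
])

```text
clock: 21.63
position: [0.4892, -0.2955, 0.2215]
tool_rot: [3.141, 0.0, 0.81]
ft_force: [0.3, -0.0, -0.8]
width: 0.085
grasp_force: 0.0
```

Call:
jog_arm([
  [0.02, -0.5, 0, 0.15, 85],
  [0.03, -1, 0, 0.3, 85],
  [0.03, -1, 0, 0.45, 85],
  [0.03, -1, 0, 0.6, 85],
  [0.03, -1, 0, 0.75, 85],
  [0.03, -1, 0, 0.9, 85],
  [0.03, -1, 0, 0.9, 85],
  [0.03, -1, 0, 0.9, 85],
])

```text
clock: 22.3
position: [0.4328, -0.239, 0.2213]
tool_rot: [3.141, -0.0, 0.115]
ft_force: [0.5, 0.1, -0.1]
width: 0.0852
grasp_force: 0.0
```

```bash
cat >> h.py <<'E'
def grab(n,f):
    c=r.get_calibration(n); s=r.state(); im=r.snapshot(n); cv2.imwrite('pics/%s.png'%f,im); np.save(f+'.npy',c,allow_pickle=True); return im,c,s
def disc(im,f,box,c,n,z):
    """enclosing circle / centroid of largest blob of f(h,s,v) in box -> world at z"""
    H,S,V=cv2.split(cv2.cvtColor(im,cv2.COLOR_BGR2HSV).astype(int)); m=f(H,S,V); q=np.zeros(m.shape,np.uint8); x0,y0,x1,y1=box; q[y0:y1,x0:x1]=m[y0:y1,x0:x1]
    b=max(blobs(q,15),key=lambda t:t[1][4])[0]; k=cv2.convexHull(circ(b)); e=cv2.fitEllipse(k)
    pts=ray(n,k[:,0,:],z,c); (x,y),rad=cv2.minEnclosingCircle(pts[:,:2].astype(np.float32))
    return np.round([x,y,2*rad],4), np.round(ray(n,e[0],z,c)[0][:2],4), np.round(e[0],1)
E
python3 - <<'E'
from h import *
im,c,s=grab('wrist','w7'); print(s['clock'],s['position'],s['tool_rot'])
q=proj('wrist',[.427,-.231,.075],c); print('exp',q)
x,y=q.astype(int)
print(disc(im,lambda H,S,V:(S<60)&(V>150),(max(x-60,0),max(y-60,0),x+60,y+60),c,'wrist',.075))
it,ct,_=grab('top','top2')
for n,f,b,z in (('candle',lambda H,S,V:(S<60)&(V>180),(370,220,430,275),.075),('tin_b',lambda H,S,V:(S<60)&(V>200),(150,150,200,200),.08),('tin_a',lambda H,S,V:(S<60)&(V>200),(160,230,205,275),.08)):
  try: print(n,disc(it,f,b,ct,'top',z))
  except Exception as e: print(n,e)
E
```

```text
22.3 [ 0.43281834 -0.23896321  0.22133354] [ 3.14140670e+00 -3.67786636e-06  1.14522715e-01]
exp [276.88894124 193.66545722]
(array([ 0.4278, -0.233 ,  0.062 ]), array([ 0.4287, -0.2328]), array([278.9, 192.2]))
candle (array([ 0.4282, -0.2343,  0.0644]), array([ 0.4277, -0.2343]), array([397.2, 249. ]))
tin_b (array([0.6051, 0.2762, 0.0626]), array([0.605 , 0.2761]), array([170.6, 172.7]))
tin_a (array([0.427 , 0.2553, 0.0628]), array([0.4268, 0.2555]), array([178.7, 251.4]))
```

Call:
jog_arm([
  [-0.048, -0.084, 0.4, 0, 85],
  [-0.048, -0.084, 0.8, 0, 85],
  [-0.048, -0.084, 1, 0, 85],
  [-0.048, -0.084, 1, 0, 85],
])

```text
clock: 22.73
position: [0.4259, -0.2317, 0.138]
tool_rot: [-3.138, 0.005, 0.112]
ft_force: [-1.1, 0.5, 0.8]
width: 0.0854
grasp_force: 0.0
```

Call:
jog_arm([
  [0, 0, 0.3, 0, 85],
  [0, 0, 0.6, 0, 85],
  [0, 0, 0.9, 0, 85],
  [0, 0, 1, 0, 85],
  [0, 0, 1, 0, 85],
])

```text
clock: 23.15
position: [0.4276, -0.2325, 0.0604]
tool_rot: [-3.14, 0.002, 0.11]
ft_force: [-0.8, 0.1, 1.0]
width: 0.0852
grasp_force: 0.0
```

Call:
jog_arm([
  [0, 0, 0.2, 0, 85],
  [0, 0, 0.4, 0, 85],
  [0, 0, 0.6, 0, 85],
  [0, 0, 0.65, 0, 85],
  [0, 0, 0.65, 0, 85],
])

```text
clock: 23.57
position: [0.4286, -0.2329, 0.0098]
tool_rot: [-3.142, 0.0, 0.109]
ft_force: [-0.5, -0.9, -0.2]
width: 0.0847
grasp_force: 0.0
```

Call:
jog_arm([
  [0, 0, 0, 0, 45],
  [0, 0, 0, 0, 45],
  [0, 0, 0, 0, 45],
  [0, 0, 0, 0, 45],
  [0, 0, 0, 0, 45],
  [0, 0, 0, 0, 45],
], squeeze=40)

```text
clock: 24.07
position: [0.4293, -0.2334, 0.011]
tool_rot: [3.14, -0.002, 0.108]
ft_force: [-2.1, 0.4, 8.1]
width: 0.059
grasp_force: 41.9
```

Call:
jog_arm([
  [0, 0, -0.3, 0, 45],
  [0, 0, -0.6, 0, 45],
  [0, 0, -0.9, 0, 45],
  [0, 0, -1, 0, 45],
])

```text
clock: 24.4
position: [0.4299, -0.2335, 0.093]
tool_rot: [3.139, -0.004, 0.108]
ft_force: [0.5, 0.4, -2.1]
width: 0.0587
grasp_force: 44.7
```

Call:
jog_arm([
  [0, 0, -0.4, 0, 45],
  [0, 0, -0.6, 0, 45],
  [0, 0, -0.6, 0, 45],
])

```text
clock: 24.65
position: [0.4302, -0.2337, 0.1408]
tool_rot: [3.138, -0.005, 0.108]
ft_force: [0.4, -0.1, -2.3]
width: 0.0589
grasp_force: 44.8
```

Call:
jog_arm([
  [0.1, -0.35, 0, 0, 45],
  [0.2, -0.7, 0, 0, 45],
  [0.249, -0.877, 0, 0, 45],
])

```text
clock: 24.9
position: [0.4403, -0.1578, 0.1365]
tool_rot: [-3.14, 0.0, 0.11]
ft_force: [0.4, 1.5, -1.7]
width: 0.0592
grasp_force: 44.7
```

Call:
jog_arm([
  [0.1, -0.4, 0, 0, 45],
  [0.249, -0.877, 0, 0, 45],
  [0.249, -0.877, 0, 0, 45],
])

```text
clock: 25.15
position: [0.4536, -0.0813, 0.1367]
tool_rot: [-3.138, -0.001, 0.116]
ft_force: [-0.0, 0.8, -2.4]
width: 0.0589
grasp_force: 44.7
```

Call:
jog_arm([
  [0.1, -0.4, 0, 0, 45],
  [0.249, -0.877, 0, 0, 45],
  [0.249, -0.877, 0, 0, 45],
])

```text
clock: 25.4
position: [0.4659, -0.0094, 0.1369]
tool_rot: [-3.138, -0.002, 0.116]
ft_force: [1.2, 0.3, -2.0]
width: 0.059
grasp_force: 44.8
```

Call:
jog_arm([
  [0.1, -0.4, 0, 0, 45],
  [0.249, -0.877, 0, 0, 45],
  [0.249, -0.877, 0, 0, 45],
])

```text
clock: 25.65
position: [0.4779, 0.0629, 0.1371]
tool_rot: [-3.137, -0.002, 0.116]
ft_force: [0.5, 2.0, -0.5]
width: 0.0585
grasp_force: 44.9
```

Call:
jog_arm([
  [0.1, -0.4, 0, 0, 45],
  [0.249, -0.877, 0, 0, 45],
  [0.249, -0.877, 0, 0, 45],
])

```text
clock: 25.9
position: [0.4898, 0.135, 0.1371]
tool_rot: [-3.136, -0.002, 0.116]
ft_force: [0.6, 1.7, -1.2]
width: 0.0588
grasp_force: 45.0
```

Call:
jog_arm([
  [0.1, -0.4, 0, 0, 45],
  [0.249, -0.877, 0, 0, 45],
  [0.249, -0.877, 0, 0, 45],
])

```text
clock: 26.15
position: [0.5015, 0.2071, 0.1371]
tool_rot: [-3.136, -0.002, 0.116]
ft_force: [0.3, 2.3, -1.6]
width: 0.0587
grasp_force: 45.0
```

Call:
jog_arm([
  [0.1, -0.4, 0, 0, 45],
  [0.249, -0.877, 0, 0, 45],
  [0.249, -0.877, 0, 0, 45],
  [0.249, -0.877, 0, 0, 45],
])

```text
clock: 26.48
position: [0.5129, 0.2732, 0.1363]
tool_rot: [-3.14, 0.001, 0.113]
ft_force: [0.5, -0.8, -2.3]
width: 0.0591
grasp_force: 45.1
```

```bash
python3 - <<'E'
from h import *
im,c,s=grab('wrist','w8'); print(s['clock'],s['position'],s['tool_rot'],s['width'],s['joint_positions'].round(2))
for P in ([.4256,.260,.08],[.603,.280,.08]):
  q=proj('wrist',P,c); print(q)
  x,y=q.astype(int)
  try: print(disc(im,lambda H,S,V:(S<60)&(V>150),(max(x-60,0),max(y-60,0),x+60,y+60),c,'wrist',.08))
  except Exception as e: print(e)
E
```

```text
26.4833 [0.51292818 0.27315584 0.13627155] [-3.14000069e+00  1.31406219e-03  1.13235015e-01] 0.05906294536998008 [-0.25  0.46 -0.43  1.77  0.22  0.96 -2.22]
[290.20497035 324.8649431 ]
(array([0.4475, 0.2625, 0.0966]), array([0.4512, 0.2659]), array([286.5, 297. ]))
[292.24728082  86.99399644]
(array([0.6046, 0.2791, 0.0591]), array([0.606 , 0.2792]), array([294.,  82.]))
```

View pics/w8.png

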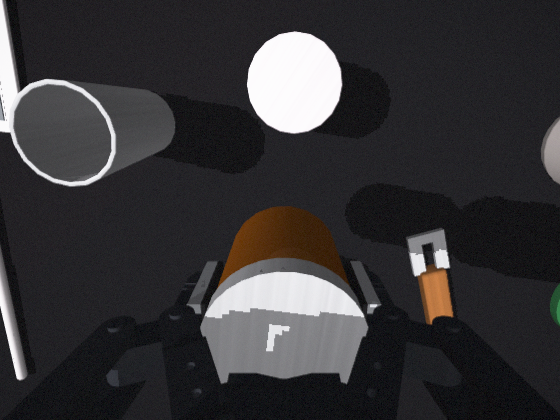

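The wrist view shows the candle upright in the grip. The far tin is at (294,82), the tumbler rim at (63,133), and the opener's loop at (428,255) on the right. I'll set the candle down midway.

Call:
jog_arm([
  [0.033, 0.053, 0.3, 0, 45],
  [0.033, 0.053, 0.6, 0, 45],
  [0.033, 0.053, 0.9, 0, 45],
  [0.033, 0.053, 1, 0, 45],
  [0.033, 0.053, 1, 0, 45],
])

```text
clock: 26.95
position: [0.5156, 0.2641, 0.0549]
tool_rot: [3.139, 0.005, 0.107]
ft_force: [0.3, -0.4, -2.8]
width: 0.0587
grasp_force: 45.0
```

Call:
jog_arm([
  [0, 0, 0.2, 0, 45],
  [0, 0, 0.4, 0, 45],
  [0, 0, 0.5, 0, 45],
  [0, 0, 0.56, 0, 45],
  [0, 0, 0.59, 0, 45],
  [0, 0, 0.59, 0, 45],
  [0, 0, 0.59, 0, 45],
])

```text
clock: 27.53
position: [0.5177, 0.2669, 0.0112]
tool_rot: [-3.141, -0.002, 0.108]
ft_force: [-0.2, -0.7, -1.8]
width: 0.0589
grasp_force: 45.2
```

Call:
jog_arm([
  [0, 0, 0, 0, 62],
  [0, 0, 0, 0, 70],
  [0, 0, 0, 0, 78],
  [0, 0, 0, 0, 78],
  [0, 0, 0, 0, 78],
])

```text
clock: 27.95
position: [0.5171, 0.2667, 0.0103]
tool_rot: [-3.141, -0.0, 0.108]
ft_force: [0.4, -0.5, 0.3]
width: 0.0781
grasp_force: 0.0
```

Call:
jog_arm([
  [0, 0, -0.2, 0, 85],
  [0, 0, -0.5, 0, 85],
  [0, 0, -0.8, 0, 85],
  [0, 0, -1, 0, 85],
])

```text
clock: 28.28
position: [0.5175, 0.2671, 0.0921]
tool_rot: [-3.141, -0.001, 0.108]
ft_force: [0.4, -0.2, 0.1]
width: 0.0851
grasp_force: 0.0
```

Call:
jog_arm([
  [0, 0, -0.4, 0, 85],
  [0, 0, -0.8, 0, 85],
  [0, 0, -1, 0, 85],
  [0, 0, -1, 0, 85],
])

```text
clock: 28.62
position: [0.5189, 0.268, 0.1745]
tool_rot: [-3.139, -0.007, 0.108]
ft_force: [0.4, 0.3, -0.1]
width: 0.0849
grasp_force: 0.0
```

Call:
jog_arm([
  [0, 0, -0.4, 0, 85],
  [0, 0, -0.5, 0, 85],
  [0, 0, -0.5, 0, 85],
  [0, 0, -0.5, 0, 85],
])

```text
clock: 28.95
position: [0.5169, 0.2665, 0.2095]
tool_rot: [3.141, 0.0, 0.108]
ft_force: [-0.5, -0.1, 0.7]
width: 0.0848
grasp_force: 0.0
```

```bash
python3 - <<'E'
from h import *
im,c,s=grab('wrist','w9'); print(s['clock'],s['position'],s['tool_rot'])
f=lambda H,S,V:(S<60)&(V>150)
for n,P,z in (('a',[.426,.259],.08),('b',[.604,.2795],.08),('candle',[.515,.2693],.075)):
  x,y=proj('wrist',[*P,z],c).astype(int)
  try: print(n,(x,y),disc(im,f,(max(x-50,0),max(y-50,0),x+50,y+50),c,'wrist',z))
  except Exception as e: print(n,(x,y),e)
x,y=proj('wrist',[.56,.405,.11],c).astype(int); print('tumbler exp',x,y)
it,ct,_=grab('top','top3')
E
python3 - <<'E'
import sys; sys.path.insert(0,'.')
import cv2,numpy as np
a=cv2.imread('pics/w9.png'); print(a.shape)
E
```

```text
28.95 [0.51691531 0.2664507  0.20946191] [3.14137099e+00 5.87552711e-07 1.07983993e-01]
a (np.int64(283), np.int64(279)) (array([0.4386, 0.2628, 0.0826]), array([0.4379, 0.2619]), array([281.7, 268.9]))
b (np.int64(281), np.int64(93)) (array([0.6047, 0.2791, 0.0589]), array([0.6057, 0.2792]), array([282.2,  91.2]))
candle (np.int64(282), np.int64(193)) (array([0.5158, 0.2685, 0.0617]), array([0.5169, 0.2688]), array([283.2, 192. ]))
tumbler exp 116 133
(420, 560, 3)
```

View pics/w9.png

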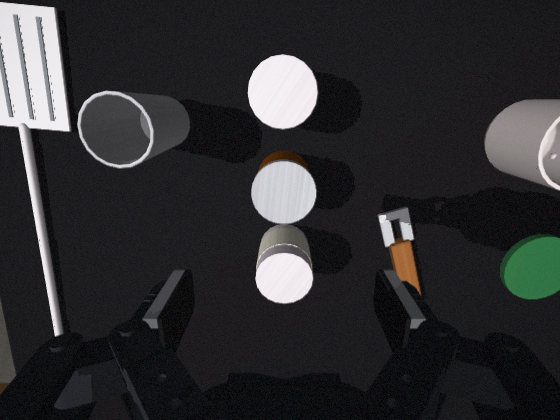

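The wrist view shows the candle at (283,192) between the tins at (283,91) and (284,278), in line. The tumbler rim is centred near (116,130).

```bash
python3 - <<'E'
from h import *
c=np.load('w9.npy',allow_pickle=True).item(); im=cv2.imread('pics/w9.png')
print('tin a',ray('wrist',(284.5,278),.08,c)[0])
P=ray('wrist',[(79,129.5),(153,129.5),(116,92),(116,167)],.11,c); print(P.round(4),P.mean(0))
print(disc(im,lambda H,S,V:(S<60)&(V>150),(74,85,165,172),c,'wrist',.11))
t,_,_=disc(im,lambda H,S,V:(S<60)&(V>150),(74,85,165,172),c,'wrist',.11)
p=r.state()['position']; print((to_tool([t[0]-p[0],t[1]-p[1],0])/.08).round(3))
it=cv2.imread('pics/top3.png'); ct=np.load('top3.npy',allow_pickle=True).item()
print('salt/sunscr', ray('top',(403,127),.0,ct).round(3))
E
```

```text
tin a [0.42777603 0.25790023 0.08      ]
[[0.5601 0.4336 0.11  ]
 [0.5663 0.3762 0.11  ]
 [0.5911 0.4032 0.11  ]
 [0.5332 0.4067 0.11  ]] [0.56268503 0.40492738 0.11      ]
(array([0.5626, 0.4055, 0.0588]), array([0.5637, 0.4056]), array([115. , 128.8]))
[ 0.762 -1.671 -0.003]
salt/sunscr [[ 0.73  -0.283  0.   ]]
```

Call:
jog_arm([
  [0.2, -0.4, 0, 0, 85],
  [0.381, -0.836, 0, 0, 85],
  [0.381, -0.836, 0, 0, 85],
])

```text
clock: 29.3
position: [0.539, 0.343, 0.2081]
tool_rot: [-3.138, 0.002, 0.113]
ft_force: [-2.9, 0.5, -0.2]
width: 0.0849
grasp_force: 0.0
```

Call:
jog_arm([
  [0.2, -0.4, 0, 0, 85],
  [0.381, -0.836, 0, 0, 85],
  [0.381, -0.836, 0.3, 0, 85],
  [0.381, -0.836, 0.5, 0, 85],
  [0.381, -0.836, 0.5, 0, 85],
])

```text
clock: 29.72
position: [0.5607, 0.4051, 0.1639]
tool_rot: [3.137, 0.008, 0.11]
ft_force: [0.2, -1.3, 0.3]
width: 0.0852
grasp_force: 0.0
```

Call:
jog_arm([
  [0, 0, 0.3, 0, 85],
  [0, 0, 0.6, 0, 85],
  [0, 0, 0.8, 0, 85],
  [0, 0, 0.8, 0, 85],
])

```text
clock: 30.05
position: [0.5614, 0.4038, 0.1019]
tool_rot: [3.138, 0.006, 0.108]
ft_force: [-1.9, -0.3, -1.1]
width: 0.0851
grasp_force: 0.0
```

Call:
jog_arm([
  [0, 0, 0.3, 0, 85],
  [0, 0, 0.6, 0, 85],
  [0, 0, 0.8, 0, 85],
  [0, 0, 0.8, 0, 85],
  [0, 0, 0.8, 0, 85],
])

```text
clock: 30.47
position: [0.5632, 0.4059, 0.0425]
tool_rot: [3.141, 0.001, 0.108]
ft_force: [0.5, -0.9, 0.6]
width: 0.0849
grasp_force: 0.0
```

Call:
jog_arm([
  [0, 0, 0, 0, 45],
  [0, 0, 0, 0, 45],
  [0, 0, 0, 0, 45],
  [0, 0, 0, 0, 45],
  [0, 0, 0, 0, 45],
  [0, 0, 0, 0, 45],
], squeeze=40)

```text
clock: 30.97
position: [0.5643, 0.4066, 0.0444]
tool_rot: [-3.141, -0.003, 0.108]
ft_force: [-0.1, -1.2, 7.0]
width: 0.0583
grasp_force: 41.3
```

Call:
jog_arm([
  [0, 0, -0.3, 0, 45],
  [0, 0, -0.6, 0, 45],
  [0, 0, -0.9, 0, 45],
  [0, 0, -1, 0, 45],
])

```text
clock: 31.3
position: [0.5646, 0.4076, 0.1267]
tool_rot: [-3.138, -0.005, 0.108]
ft_force: [1.0, 1.8, -1.9]
width: 0.0582
grasp_force: 43.4
```

Call:
jog_arm([
  [0, 0, -0.4, 0, 45],
  [0, 0, -0.65, 0, 45],
  [0, 0, -0.65, 0, 45],
])

```text
clock: 31.55
position: [0.5649, 0.4079, 0.1791]
tool_rot: [-3.138, -0.006, 0.108]
ft_force: [-0.5, 1.1, -1.4]
width: 0.0577
grasp_force: 43.4
```

Call:
jog_arm([
  [0.03, 0.35, 0, 0, 45],
  [0.07, 0.7, 0, 0, 45],
  [0.091, 0.926, 0, 0, 45],
])

```text
clock: 31.8
position: [0.5789, 0.3299, 0.1725]
tool_rot: [3.139, 0.001, 0.107]
ft_force: [-0.3, -1.1, -3.0]
width: 0.058
grasp_force: 43.5
```

Call:
jog_arm([
  [0.04, 0.45, 0, 0, 45],
  [0.091, 0.926, 0, 0, 45],
  [0.091, 0.926, 0, 0, 45],
])

```text
clock: 32.05
position: [0.5966, 0.2493, 0.1722]
tool_rot: [3.134, 0.001, 0.098]
ft_force: [1.6, -2.6, -3.6]
width: 0.0579
grasp_force: 43.7
```

Call:
jog_arm([
  [0.04, 0.45, 0, 0, 45],
  [0.091, 0.926, 0, 0, 45],
  [0.091, 0.926, 0, 0, 45],
])

```text
clock: 32.3
position: [0.6112, 0.1767, 0.1723]
tool_rot: [3.134, 0.001, 0.098]
ft_force: [0.9, -2.2, -3.1]
width: 0.058
grasp_force: 43.8
```

Call:
jog_arm([
  [0.04, 0.45, 0, 0, 45],
  [0.091, 0.926, 0, 0, 45],
  [0.091, 0.926, 0, 0, 45],
])

```text
clock: 32.55
position: [0.6258, 0.1038, 0.1724]
tool_rot: [3.135, 0.001, 0.098]
ft_force: [0.2, -3.4, -2.0]
width: 0.0579
grasp_force: 43.8
```

Call:
jog_arm([
  [0.04, 0.45, 0, 0, 45],
  [0.091, 0.926, 0, 0, 45],
  [0.091, 0.926, 0, 0, 45],
])

```text
clock: 32.8
position: [0.6405, 0.0308, 0.1725]
tool_rot: [3.135, 0.001, 0.097]
ft_force: [0.8, -2.8, -2.8]
width: 0.0581
grasp_force: 43.8
```

Call:
jog_arm([
  [0.04, 0.45, 0, 0, 45],
  [0.091, 0.926, 0, 0, 45],
  [0.091, 0.926, 0, 0, 45],
  [0.091, 0.926, 0, 0, 45],
])

```text
clock: 33.13
position: [0.6543, -0.0352, 0.1726]
tool_rot: [3.14, 0.002, 0.102]
ft_force: [-0.2, 0.8, -1.7]
width: 0.058
grasp_force: 43.8
```

```bash
python3 - <<'E'
from h import *
im,c,s=grab('wrist','w10'); print(s['clock'],s['position'],s['tool_rot'],s['width'],s['joint_positions'].round(2))
print('pot exp',proj('wrist',[.59,-.1775,.08],c),'coaster',proj('wrist',[.4325,-.066,.01],c),'salt',proj('wrist',[.702,-.084,.07],c),'tcp',proj('wrist',s['position'],c))
E
```

```text
33.1333 [ 0.65430878 -0.03521734  0.172595  ] [3.13977093e+00 1.75310019e-03 1.01540728e-01] 0.05799054818042576 [ 0.23  0.53 -0.36  1.55  0.2   1.11 -1.65]
pot exp [435.55469028 288.41367917] coaster [291.53434248 357.17126184] salt [351.87918182 152.13989953] tcp [287.12235008 260.15862732]
```

View pics/w10.png

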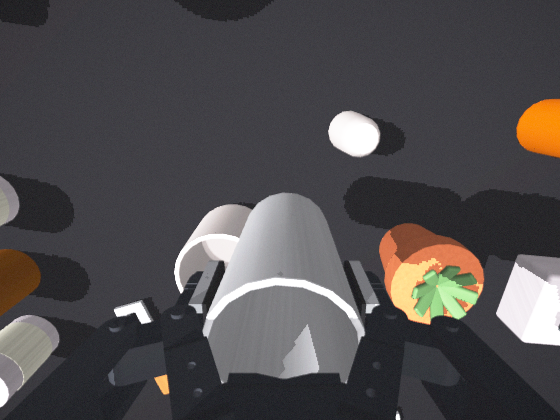

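The tumbler is held upright. The pot rim spans columns 385–484 with its top at row 232, the salt is at (355,135), and the sunscreen is at the right edge at (545,130).

```bash
python3 - <<'E'
from h import *
c=np.load('w10.npy',allow_pickle=True).item(); im=cv2.imread('pics/w10.png')
H,S,V=cv2.split(cv2.cvtColor(im,cv2.COLOR_BGR2HSV).astype(int))
m=((H<18)|(H>172))&(S>110)&(V>60); m[:,:365]=0; m[:,500:]=0; m[:215]=0; m[340:]=0
k=cv2.convexHull(circ(max(blobs(m,50),key=lambda t:t[1][4])[0]))[:,0,:]
print('bbox',k.min(0),k.max(0))
P=ray('wrist',k,.08,c)
o=-c['camera_from_world'][:3,:3].T@c['camera_from_world'][:3,3]
# right half of rim hull (far from camera nadir): fit circle r=.042
from scipy.optimize import least_squares
def fit(P,g,o):
    d=(g-o[:2]); d/=np.linalg.norm(d)
    Q=P[((P[:,:2]-g)@d)>-.005][:,:2]
    s=least_squares(lambda a:np.hypot(*(Q-a).T)-.042,g,loss='soft_l1',f_scale=.001); return s.x,len(Q),np.abs(s.fun).max()
print('wrist pot',fit(P,np.array([.595,-.178]),o), ray('wrist',(434.5,280),.08,c)[0])
ct=np.load('top3.npy',allow_pickle=True).item(); it=cv2.imread('pics/top0.png')
H,S,V=cv2.split(cv2.cvtColor(it,cv2.COLOR_BGR2HSV).astype(int))
m=((H<18)|(H>172))&(S>90)&(V>70); m[:,:345]=0; m[:,398:]=0; m[:150]=0; m[205:]=0
k=circ(max(blobs(m,50),key=lambda t:t[1][4])[0])[:,0,:]; P=ray('top',cv2.convexHull(k)[:,0,:],.08,ct); T=ct['camera_from_world']; o=-T[:3,:3].T@T[:3,3]
print('top pot',fit(P,np.array([.592,-.181]),o),k.min(0),k.max(0))
E
```

```text
bbox [379 223] [483 301]
wrist pot (array([ 0.59283881, -0.17716323]), 7, np.float64(0.0006473796786309952)) [ 0.59841105 -0.17435272  0.08      ]
top pot (array([ 0.59349063, -0.18458714]), 15, np.float64(0.0032489375350055194)) [352 158] [392 196]
```

Call:
jog_arm([
  [0.06, 0.4, 0, 0, 45],
  [0.138, 0.912, 0, 0, 45],
  [0.138, 0.912, 0, 0, 45],
])

```text
clock: 33.43
position: [0.674, -0.1114, 0.1732]
tool_rot: [3.135, 0.001, 0.101]
ft_force: [-0.9, -4.4, -2.2]
width: 0.0578
grasp_force: 43.9
```

Call:
jog_arm([
  [0.06, 0.4, 0, 0, 45],
  [0.138, 0.8, 0, 0, 45],
  [0.138, 0.912, 0, 0, 45],
  [0.138, 0.912, 0, 0, 45],
  [0.138, 0.912, 0, 0, 45],
  [0.138, 0.912, 0, 0, 45],
])

```text
clock: 33.93
position: [0.6922, -0.1709, 0.1737]
tool_rot: [-3.14, 0.0, 0.11]
ft_force: [0.9, -0.1, -1.6]
width: 0.0576
grasp_force: 43.9
```

Call:
jog_arm([
  [0, 0, 0, 0, 45],
  [0, 0, 0, 0, 45],
])

```text
clock: 34.1
position: [0.6924, -0.1717, 0.1743]
tool_rot: [-3.141, -0.0, 0.11]
ft_force: [-0.3, 0.1, -1.7]
width: 0.058
grasp_force: 43.9
```

Call:
jog_arm([
  [-0.02, 0.078, 0.2, 0, 45],
  [-0.02, 0.078, 0.5, 0, 45],
  [-0.02, 0.078, 0.8, 0, 45],
  [-0.02, 0.078, 1, 0, 45],
  [-0.02, 0.078, 1, 0, 45],
])

```text
clock: 34.52
position: [0.6887, -0.1788, 0.0899]
tool_rot: [-3.139, 0.006, 0.109]
ft_force: [-0.3, -0.1, -2.5]
width: 0.0581
grasp_force: 43.8
```

Call:
jog_arm([
  [0, 0, 0.2, 0, 45],
  [0, 0, 0.4, 0, 45],
  [0, 0, 0.55, 0, 45],
  [0, 0, 0.6, 0, 45],
  [0, 0, 0.63, 0, 45],
  [0, 0, 0.63, 0, 45],
  [0, 0, 0.63, 0, 45],
])

```text
clock: 35.1
position: [0.692, -0.1801, 0.0448]
tool_rot: [3.141, -0.002, 0.108]
ft_force: [-0.2, 0.2, -1.9]
width: 0.0581
grasp_force: 43.8
```

Call:
jog_arm([
  [0, 0, 0, 0, 60],
  [0, 0, 0, 0, 66],
  [0, 0, 0, 0, 72],
  [0, 0, 0, 0, 76],
  [0, 0, 0, 0, 76],
  [0, 0, 0, 0, 76],
])

```text
clock: 35.6
position: [0.6914, -0.1801, 0.0438]
tool_rot: [3.142, -0.0, 0.108]
ft_force: [-0.2, -0.3, -0.9]
width: 0.0759
grasp_force: 0.0
```

Call:
jog_arm([
  [0, 0, -0.2, 0, 76],
  [0, 0, -0.5, 0, 76],
  [0, 0, -0.8, 0, 76],
  [0, 0, -1, 0, 85],
])

```text
clock: 35.93
position: [0.6921, -0.1801, 0.126]
tool_rot: [3.141, -0.002, 0.108]
ft_force: [0.7, -0.5, 0.2]
width: 0.0846
grasp_force: 0.0
```

Call:
jog_arm([
  [0, 0, -0.4, 0, 85],
  [0, 0, -0.8, 0, 85],
  [0, 0, -1, 0, 85],
  [0, 0, -1, 0, 85],
  [0, 0, -1, 0, 85],
])

```text
clock: 36.35
position: [0.6919, -0.1802, 0.205]
tool_rot: [3.141, -0.002, 0.108]
ft_force: [-0.7, 0.3, -1.4]
width: 0.0849
grasp_force: 0.0
```

```bash
python3 - <<'E'
from h import *
im,c,s=grab('wrist','w11'); print(s['clock'],s['position'],s['tool_rot'])
for n,P in (('tumbler',[.69,-.178,.11]),('pot',[.594,-.178,.08])): print(n,proj('wrist',P,c))
x,y=proj('wrist',[.69,-.178,.11],c).astype(int)
try: print(disc(im,lambda H,S,V:(S<60)&(V>130),(x-60,y-60,x+60,y+60),c,'wrist',.11))
except Exception as e: print(e)
H,S,V=cv2.split(cv2.cvtColor(im,cv2.COLOR_BGR2HSV).astype(int))
m=((H<18)|(H>172))&(S>110)&(V>60); m[:200]=0; m[:,:220]=0;m[:,350:]=0; m[380:]=0
b=blobs(m,30); print([t[1].tolist() for t in b])
E
```

```text
36.35 [ 0.69186445 -0.18016869  0.2049986 ] [ 3.14070346e+00 -2.25848458e-03  1.07970643e-01]
tumbler [283.03113291 207.43635669]
pot [272.98479292 287.14879591]
(array([ 0.6974, -0.1786,  0.0741]), array([ 0.6979, -0.1791]), array([285.3, 198.5]))
[[233, 234, 83, 89, 3122]]
```

View pics/w11.png

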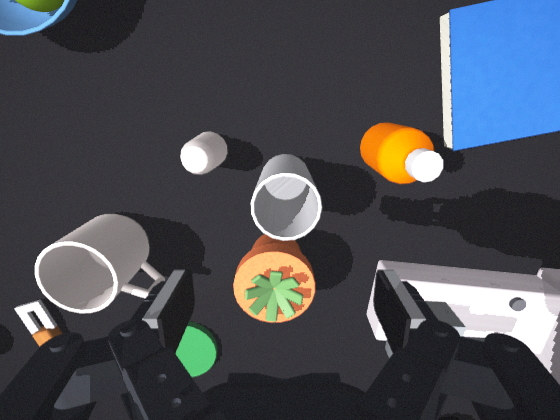

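The wrist view shows the tumbler upright, rim x 251–321 and y 173–241. It stands behind the pot, whose rim spans x 234–316 and y 247–323.

```bash
python3 - <<'E'
from h import *
c=np.load('w11.npy',allow_pickle=True).item(); im=cv2.imread('pics/w11.png')
t=ray('wrist',[(286,207),(251,207),(321,207),(286,173),(286,241)],.11,c); p=ray('wrist',[(275,285),(234,285),(316,285),(275,247),(275,323)],.08,c)
print(t.round(4),p.round(4),(t[0]-p[0]).round(4), 'diam',np.hypot(*(t[1]-t[2])[:2]),np.hypot(*(p[1]-p[2])[:2]))
# green coaster, opener from top
it,ct,_=grab('top','top4')
print('coaster',disc(it,lambda H,S,V:(H>50)&(H<85)&(S>80)&(V>50),(295,220,350,275),ct,'top',.01))
for n,f,b,z in (('wood',lambda H,S,V:(H<20)&(S>100)&(V>80),(200,200,290,300),.018),('loop',lambda H,S,V:(S<60)&(V>150),(215,210,275,250),.009)):
  H,S,V=cv2.split(cv2.cvtColor(it,cv2.COLOR_BGR2HSV).astype(int)); m=f(H,S,V); q=np.zeros_like(m); q[b[1]:b[3],b[0]:b[2]]=m[b[1]:b[3],b[0]:b[2]]
  rc=cv2.minAreaRect(circ(max(blobs(q,15),key=lambda t:t[1][4])[0])); P=ray('top',cv2.boxPoints(rc),z,ct); print(n,np.round(rc[0],1),P.mean(0).round(4))
E
```

```text
[[ 0.6906 -0.1804  0.11  ]
 [ 0.6875 -0.1515  0.11  ]
 [ 0.6938 -0.2093  0.11  ]
 [ 0.7192 -0.1773  0.11  ]
 [ 0.66   -0.1838  0.11  ]] [[ 0.5967 -0.1798  0.08  ]
 [ 0.5923 -0.1385  0.08  ]
 [ 0.6012 -0.2211  0.08  ]
 [ 0.6389 -0.1756  0.08  ]
 [ 0.5507 -0.1843  0.08  ]] [ 0.0939 -0.0006  0.03  ] diam 0.05805598138349651 0.08301306505821895
coaster (array([ 0.4331, -0.0699,  0.0952]), array([ 0.4332, -0.0701]), array([320.6, 246.8]))
wood [250.9 257.8] [0.4088 0.098  0.018 ]
loop [239.9 232. ] [0.4707 0.1249 0.009 ]
```

Call:
jog_arm([
  [-0.3, -0.4, 0, 0, 85],
  [-0.6, -0.8, 0, 0, 85],
  [-0.728, -0.99, 0, 0, 85],
  [-0.728, -0.99, 0, 0, 85],
])

```text
clock: 36.78
position: [0.6219, -0.1028, 0.2026]
tool_rot: [-3.139, 0.003, 0.113]
ft_force: [0.5, 1.3, 0.3]
width: 0.085
grasp_force: 0.0
```

Call:
jog_arm([
  [-0.3, -0.4, 0, 0, 85],
  [-0.6, -0.8, 0, 0, 85],
  [-0.728, -0.99, 0, 0, 85],
  [-0.728, -0.99, 0, 0, 85],
])

```text
clock: 37.12
position: [0.5559, -0.0315, 0.203]
tool_rot: [-3.14, 0.002, 0.113]
ft_force: [-0.3, -0.3, -0.1]
width: 0.0851
grasp_force: 0.0
```

Call:
jog_arm([
  [-0.3, -0.4, 0, 0, 85],
  [-0.6, -0.8, 0, 0, 85],
  [-0.728, -0.99, 0, 0, 85],
  [-0.728, -0.99, 0, 0, 85],
])

```text
clock: 37.45
position: [0.49, 0.04, 0.2032]
tool_rot: [-3.141, 0.002, 0.112]
ft_force: [0.1, -0.2, -0.0]
width: 0.0849
grasp_force: 0.0
```

Call:
jog_arm([
  [-0.3, -0.4, 0, -0.13, 60],
  [-0.6, -0.8, 0, -0.26, 60],
  [-0.728, -0.99, 0, -0.385, 60],
  [-0.728, -0.99, 0, -0.385, 60],
  [-0.728, -0.99, 0, -0.385, 60],
  [-0.728, -0.99, 0, -0.385, 60],
])

```text
clock: 37.95
position: [0.427, 0.1082, 0.2034]
tool_rot: [3.141, 0.0, 0.407]
ft_force: [0.6, -0.1, -0.0]
width: 0.0597
grasp_force: 0.0
```

```bash
cat >> h.py <<'E'
def rect(im,f,box,c,n,z):
    H,S,V=cv2.split(cv2.cvtColor(im,cv2.COLOR_BGR2HSV).astype(int)); m=f(H,S,V); q=np.zeros(m.shape,np.uint8); x0,y0,x1,y1=[max(int(v),0) for v in box]; q[y0:y1,x0:x1]=m[y0:y1,x0:x1]
    k=circ(max(blobs(q,15),key=lambda t:t[1][4])[0]); P=ray(n,k[:,0,:],z,c)[:,:2].astype(np.float32)
    (cc,wh,a)=cv2.minAreaRect(P*1000); a=a if wh[0]>wh[1] else a+90
    return np.round(cc,1),np.round(wh,1),round(a,1)
E
python3 - <<'E'
from h import *
im,c,s=grab('wrist','w12'); p=s['position']; print(s['clock'],p,s['tool_rot'])
q=proj('wrist',[.409,.102,.018],c); l=proj('wrist',[.4707,.129,.009],c); print(q,l)
w=rect(im,lambda H,S,V:(H<20)&(S>100)&(V>60),(q[0]-90,q[1]-110,q[0]+90,q[1]+110),c,'wrist',.016); print('wood',w)
print('loop',rect(im,lambda H,S,V:(S<60)&(V>120),(l[0]-50,l[1]-50,l[0]+50,l[1]+50),c,'wrist',.009))
cq=proj('wrist',[.4325,-.066,.01],c); print('coaster px',cq)
E
```

```text
37.95 [0.42695459 0.10824753 0.20343357] [3.14146879e+00 6.48538145e-05 4.06639807e-01]
[284.06940894 196.46546755] [283.68999995 134.04290094]
wood (array([409.3, 101.7]), array([95.8, 24.9]), 23.2)
loop (array([468.8, 127. ]), array([42.3, 35.6]), 23.3)
coaster px [422.06369775 230.7284114 ]
```

```bash
python3 - <<'E'
from h import *
c=np.load('w12.npy',allow_pickle=True).item(); im=cv2.imread('pics/w12.png')
print('coaster',disc(im,lambda H,S,V:(H>50)&(H<85)&(S>80)&(V>40),(350,170,500,300),c,'wrist',.01))
E
```

```text
coaster (array([ 0.4332, -0.0639,  0.0948]), array([ 0.435 , -0.0635]), array([421.3, 228.2]))
```

Call:
jog_arm([
  [0.009, -0.011, 0.4, 0, 45],
  [0.009, -0.011, 0.8, 0, 45],
  [0.009, -0.011, 1, 0, 45],
  [0.009, -0.011, 1, 0, 45],
])

```text
clock: 38.33
position: [0.4244, 0.1089, 0.1203]
tool_rot: [-3.14, 0.006, 0.407]
ft_force: [-0.7, 0.3, -0.6]
width: 0.0454
grasp_force: 0.0
```

Call:
jog_arm([
  [0, 0, 0.4, 0, 45],
  [0, 0, 0.8, 0, 45],
  [0, 0, 1, 0, 45],
  [0, 0, 1, 0, 45],
])

```text
clock: 38.67
position: [0.425, 0.1095, 0.0415]
tool_rot: [-3.141, 0.004, 0.408]
ft_force: [-0.2, 0.9, 0.3]
width: 0.0448
grasp_force: 0.0
```

Call:
jog_arm([
  [0, 0, 0.2, 0, 45],
  [0, 0, 0.4, 0, 45],
  [0, 0, 0.5, 0, 45],
  [0, 0, 0.54, 0, 45],
  [0, 0, 0.54, 0, 45],
  [0, 0, 0.54, 0, 45],
])

```text
clock: 39.17
position: [0.4267, 0.1109, 0.0014]
tool_rot: [3.141, -0.001, 0.41]
ft_force: [0.7, -0.7, 0.4]
width: 0.0449
grasp_force: 0.0
```

Call:
jog_arm([
  [0, 0, 0.03, 0, 45],
  [0, 0, 0.06, 0, 45],
  [0, 0, 0.09, 0, 45],
  [0, 0, 0.11, 0, 45],
  [0, 0, 0.11, 0, 45],
])

```text
clock: 39.58
position: [0.4257, 0.1107, -0.0086]
tool_rot: [3.142, 0.0, 0.41]
ft_force: [-0.2, -0.5, -0.1]
width: 0.0448
grasp_force: 0.0
```

Call:
jog_arm([
  [0, 0, 0, 0, 12],
  [0, 0, 0, 0, 12],
  [0, 0, 0, 0, 12],
  [0, 0, 0, 0, 12],
  [0, 0, 0, 0, 12],
  [0, 0, 0, 0, 12],
], squeeze=35)

```text
clock: 40.08
position: [0.426, 0.1108, -0.0082]
tool_rot: [3.141, -0.0, 0.41]
ft_force: [-0.1, -0.8, 5.4]
width: 0.0238
grasp_force: 34.7
```

Call:
jog_arm([
  [0, 0, -0.2, 0, 12],
  [0, 0, -0.5, 0, 12],
  [0, 0, -0.8, 0, 12],
  [0, 0, -0.8, 0, 12],
])

```text
clock: 40.42
position: [0.4278, 0.1117, 0.0588]
tool_rot: [3.141, -0.005, 0.411]
ft_force: [0.6, 0.8, -1.2]
width: 0.024
grasp_force: 34.5
```

Call:
jog_arm([
  [-0.1, 0.3, 0, 0, 12],
  [-0.25, 0.6, 0, 0, 12],
  [-0.304, 0.754, 0, 0, 12],
])

```text
clock: 40.67
position: [0.4267, 0.043, 0.055]
tool_rot: [3.141, 0.002, 0.409]
ft_force: [-0.1, 0.6, -1.1]
width: 0.024
grasp_force: 34.5
```

Call:
jog_arm([
  [-0.15, 0.37, 0, 0, 12],
  [-0.304, 0.754, 0, 0, 12],
  [-0.304, 0.754, 0, 0, 12],
])

```text
clock: 40.92
position: [0.4285, -0.0255, 0.0548]
tool_rot: [3.14, 0.003, 0.403]
ft_force: [0.2, -0.0, -0.5]
width: 0.024
grasp_force: 34.5
```

Call:
jog_arm([
  [-0.15, 0.37, 0, 0, 12],
  [-0.304, 0.754, 0, 0, 12],
  [-0.304, 0.754, 0, 0, 12],
])

```text
clock: 41.17
position: [0.4305, -0.0902, 0.0549]
tool_rot: [3.14, 0.002, 0.404]
ft_force: [0.9, 0.5, -1.6]
width: 0.0243
grasp_force: 34.6
```

Call:
jog_arm([
  [-0.15, 0.37, 0, 0.13, 12],
  [-0.304, 0.754, 0, 0.26, 12],
  [-0.304, 0.754, 0, 0.39, 12],
  [-0.304, 0.754, 0, 0.522, 12],
  [-0.304, 0.754, 0, 0.522, 12],
  [-0.304, 0.754, 0, 0.522, 12],
  [-0.304, 0.754, 0, 0.522, 12],
])

```text
clock: 41.75
position: [0.4328, -0.1486, 0.0554]
tool_rot: [-3.141, 0.0, 0.005]
ft_force: [-0.5, 0.7, -0.1]
width: 0.024
grasp_force: 34.7
```

```bash
python3 - <<'E'
from h import *
im,c,s=grab('wrist','w13'); p=s['position']; print(s['clock'],p,s['tool_rot'],s['width'],s['ft_force'])
q=proj('wrist',[.4333,-.065,.01],c); print(q)
print('coaster',disc(im,lambda H,S,V:(H>50)&(H<85)&(S>80)&(V>40),(max(int(q[0])-110,0),int(q[1])-110,int(q[0])+100,int(q[1])+100),c,'wrist',.01))
l=proj('wrist',p+[.0475,0,.017],c); print(l); 
print('loop',rect(im,lambda H,S,V:(S<60)&(V>120),(l[0]-70,l[1]-60,l[0]+70,l[1]+50),c,'wrist',p[2]+.0172))
E
```

```text
41.75 [ 0.43280001 -0.14861091  0.05537666] [-3.14143412e+00  4.59465473e-04  4.65342500e-03] 0.023965561404035735 [-0.47670938  0.71513073 -0.06478129]
[163.41056784 226.86323905]
coaster (array([ 0.4344, -0.0689,  0.0922]), array([ 0.4374, -0.069 ]), array([168.6, 221.2]))
[288.31704519 182.99303356]
loop (array([ 478.4, -145.8]), array([43.1, 35.8]), 1.2)
```

Call:
jog_arm([
  [0, 0.01, 0.2, 0.006, 12],
  [0, 0.01, 0.45, 0.006, 12],
  [0, 0.01, 0.65, 0.006, 12],
  [0, 0.01, 0.75, 0.006, 12],
  [0, 0.01, 0.79, 0.006, 12],
  [0, 0.01, 0.79, 0.006, 12],
  [0, 0.01, 0.79, 0.006, 12],
])

```text
clock: 42.38
position: [0.4333, -0.1498, -0.0072]
tool_rot: [3.142, -0.0, -0.003]
ft_force: [-0.6, -0.3, 0.0]
width: 0.0238
grasp_force: 34.6
```

Call:
jog_arm([
  [0, 0, 0, 0, 28],
  [0, 0, 0, 0, 36],
  [0, 0, 0, 0, 45],
  [0, 0, 0, 0, 45],
  [0, 0, 0, 0, 45],
])

```text
clock: 42.8
position: [0.433, -0.1501, -0.0073]
tool_rot: [3.141, -0.0, -0.004]
ft_force: [0.4, 0.7, 0.1]
width: 0.0448
grasp_force: 0.0
```

Call:
jog_arm([
  [0, 0, -0.2, 0, 45],
  [0, 0, -0.5, 0, 45],
  [0, 0, -0.8, 0, 45],
  [0, 0, -1, 0, 60],
])

```text
clock: 43.13
position: [0.4334, -0.15, 0.0743]
tool_rot: [3.141, -0.001, -0.004]
ft_force: [1.2, 0.3, -0.4]
width: 0.0557
grasp_force: 0.0
```

Call:
jog_arm([
  [0, -0.25, -0.4, 0, 60],
  [0, -0.5, -0.8, 0, 60],
  [0, -0.5, -1, 0, 60],
  [0, -0.5, -1, 0, 60],
  [0, -0.5, -1, 0, 60],
])

```text
clock: 43.55
position: [0.4336, -0.1103, 0.1533]
tool_rot: [3.14, -0.002, -0.004]
ft_force: [0.3, -0.4, 0.1]
width: 0.06
grasp_force: 0.0
```

```bash
python3 - <<'E'
from h import *
im,c,s=grab('wrist','w14'); p=s['position']; print(s['clock'],p,s['tool_rot'])
w=proj('wrist',[.4135,-.15,.016],c); print(w)
W=rect(im,lambda H,S,V:(H<20)&(S>100)&(V>60),(w[0]-60,w[1]-100,w[0]+60,w[1]+80),c,'wrist',.016); print('wood',W)
l=proj('wrist',[.48,-.15,.009],c); print('loop',rect(im,lambda H,S,V:(S<60)&(V>120),(l[0]-45,l[1]-45,l[0]+45,l[1]+45),c,'wrist',.009))
q=proj('wrist',[.4333,-.066,.01],c).astype(int)
print('coaster',disc(im,lambda H,S,V:(H>50)&(H<85)&(S>80)&(V>40),(q[0]-80,q[1]-70,q[0]+80,q[1]+70),c,'wrist',.01))
E
```

```text
43.55 [ 0.43360934 -0.1102697   0.15330208] [ 3.14042225e+00 -2.27692523e-03 -4.12377515e-03]
[326.33472666 211.16912753]
wood (array([ 413.8, -147.4]), array([95.9, 26.3]), 0.6)
loop (array([ 477.9, -147.5]), array([43.9, 36. ]), 1.0)
coaster (array([ 0.4335, -0.0679,  0.0911]), array([ 0.4356, -0.0679]), array([241.8, 188. ]))
```

Call:
jog_arm([
  [-0.2, 0, -0.4, 0, 60],
  [-0.5, 0, -0.8, 0, 60],
  [-0.7, 0, -1, 0, 60],
  [-0.7, 0, -1, 0, 60],
  [-0.7, 0, -1, 0, 60],
])

```text
clock: 44.02
position: [0.3767, -0.1105, 0.2321]
tool_rot: [3.141, -0.0, -0.006]
ft_force: [0.2, 0.1, -0.1]
width: 0.0599
grasp_force: 0.0
```

```bash
python3 - <<'E'
from h import *
im,c,s=grab('top','top5'); print(s['clock'],s['position'])
W=lambda H,S,V:(S<60)&(V>150)
for n,b,z in (('tin_a',(160,230,205,275),.08),('tin_b',(150,150,200,200),.08),('candle',(150,195,200,228),.075)):
  try: print(n,disc(im,W,b,c,'top',z))
  except Exception as e: print(n,e)
sc=r.snapshot('scene'); o=np.zeros((560,800,3),np.uint8); o[:420,:560]=im; o[:240,560:]=cv2.resize(sc[230:350,0:120],(240,240)); o[240:480,560:]=cv2.resize(sc[130:250,320:440],(240,240)); cv2.imwrite('pics/fin.png',o)
E
```

```text
44.0167 [ 0.37670214 -0.11051717  0.23208787]
tin_a (array([0.4261, 0.2545, 0.0667]), array([0.4267, 0.2548]), array([179. , 251.4]))
tin_b (array([0.5864, 0.283 , 0.1047]), array([0.58  , 0.2799]), array([168.8, 183.6]))
candle (array([0.5466, 0.2848, 0.0663]), array([0.547 , 0.2848]), array([167. , 198.3]))
```

View pics/fin.png

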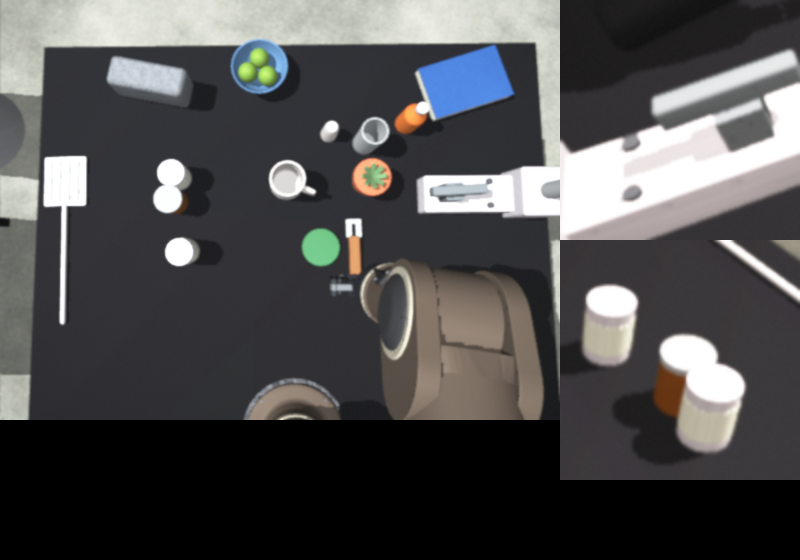

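The final look shows the knob on the screw, the tumbler behind the pot at (373,135), and the opener right of the coaster at (354,247). The candle has since been knocked aside to (168,199), against the far tin. I'll mend that.

Call:
jog_arm([
  [0.2, -0.45, 0, 0, 85],
  [0.424, -0.9, 0, 0, 85],
  [0.424, -0.994, 0, 0, 85],
])

```text
clock: 44.37
position: [0.4138, -0.025, 0.2314]
tool_rot: [-3.138, -0.0, 0.001]
ft_force: [0.7, 0.7, 0.9]
width: 0.0849
grasp_force: 0.0
```

Call:
jog_arm([
  [0.2, -0.45, 0, 0, 85],
  [0.424, -0.994, 0, 0, 85],
  [0.424, -0.994, 0, 0, 85],
])

```text
clock: 44.62
position: [0.4473, 0.0558, 0.2314]
tool_rot: [-3.137, 0.0, 0.003]
ft_force: [-0.8, 0.7, 0.8]
width: 0.0849
grasp_force: 0.0
```

Call:
jog_arm([
  [0.2, -0.45, 0, 0, 85],
  [0.424, -0.994, 0, 0, 85],
  [0.424, -0.994, 0, 0, 85],
])

```text
clock: 44.87
position: [0.481, 0.1354, 0.2311]
tool_rot: [-3.136, 0.001, 0.002]
ft_force: [-0.5, 0.6, 0.2]
width: 0.0851
grasp_force: 0.0
```

Call:
jog_arm([
  [0.2, -0.45, 0, 0, 85],
  [0.424, -0.994, 0, 0, 85],
  [0.424, -0.994, 0, 0, 85],
])

```text
clock: 45.12
position: [0.5146, 0.2149, 0.2305]
tool_rot: [-3.137, 0.002, 0.002]
ft_force: [-1.3, 0.2, 1.1]
width: 0.085
grasp_force: 0.0
```

Call:
jog_arm([
  [0.2, -0.45, 0, 0, 85],
  [0.424, -0.994, 0, 0, 85],
  [0.424, -0.994, 0, 0, 85],
  [0.424, -0.994, 0, 0, 85],
  [0.424, -0.994, 0, 0, 85],
])

```text
clock: 45.53
position: [0.5478, 0.2872, 0.2303]
tool_rot: [3.141, 0.003, -0.002]
ft_force: [-0.2, -1.2, 0.6]
width: 0.0849
grasp_force: 0.0
```

```bash
python3 - <<'E'
from h import *
im,c,s=grab('wrist','w15'); p=s['position']; print(s['clock'],p,s['tool_rot'],s['joint_positions'].round(2))
a=proj('wrist',[.546,.287,.075],c); b=proj('wrist',[.605,.279,.08],c); t=proj('wrist',[.4278,.258,.08],c); print(a,b,t)
g=cv2.cvtColor(im,cv2.COLOR_BGR2GRAY); bl=cv2.medianBlur(g,3)
C=cv2.HoughCircles(bl,cv2.HOUGH_GRADIENT,1,30,param1=120,param2=18,minRadius=22,maxRadius=45)
if C is not None:
  for x,y,rr in C[0]: print((x,y,rr),ray('wrist',(x,y),.078,c)[0].round(4))
W=lambda H,S,V:(S<60)&(V>140)
for n,q,z in (('candle',a,.075),('b',b,.08)):
  H,S,V=cv2.split(cv2.cvtColor(im,cv2.COLOR_BGR2HSV).astype(int)); m=W(H,S,V)
  bs=[t_[1].tolist() for t_ in blobs(m,300)]
print(bs)
E
```

```text
45.5333 [0.54775976 0.28723009 0.23029315] [ 3.14072795e+00  3.34622336e-03 -2.49897844e-03] [-0.11  0.47 -0.64  1.56  0.29  1.21 -2.37]
[285.65001506 187.49891942] [294.19353601 127.79606444] [311.81825933 291.13063732]
(np.float32(294.5), np.float32(125.5), np.float32(32.2)) [0.6069 0.2787 0.078 ]
(np.float32(285.5), np.float32(185.5), np.float32(29.7)) [0.5489 0.2872 0.078 ]
(np.float32(309.5), np.float32(286.5), np.float32(26.6)) [0.4325 0.2605 0.078 ]
(np.float32(516.5), np.float32(142.5), np.float32(30.8)) [0.5905 0.0668 0.078 ]
(np.float32(545.5), np.float32(256.5), np.float32(29.9)) [0.469  0.0071 0.078 ]
[[0, 71, 105, 267, 9620], [255, 93, 71, 123, 6044], [487, 114, 73, 60, 2426], [284, 246, 54, 68, 2219]]
```

Call:
jog_arm([
  [0, 0, 0.4, 0, 85],
  [0, 0, 0.8, 0, 85],
  [0, 0, 1, 0, 85],
  [0, 0, 1, 0, 85],
])

```text
clock: 45.92
position: [0.5466, 0.2833, 0.1483]
tool_rot: [3.137, 0.006, -0.006]
ft_force: [-0.7, -0.4, -0.8]
width: 0.0853
grasp_force: 0.0
```

Call:
jog_arm([
  [0, 0, 0.3, 0, 85],
  [0, 0, 0.6, 0, 85],
  [0, 0, 0.9, 0, 85],
  [0, 0, 0.9, 0, 85],
  [0, 0, 0.9, 0, 85],
])

```text
clock: 46.33
position: [0.5485, 0.286, 0.0809]
tool_rot: [3.141, 0.001, -0.005]
ft_force: [0.2, 0.3, 0.1]
width: 0.0849
grasp_force: 0.0
```

Call:
jog_arm([
  [0, 0, 0.2, 0, 85],
  [0, 0, 0.4, 0, 85],
  [0, 0, 0.6, 0, 85],
  [0, 0, 0.75, 0, 85],
  [0, 0, 0.85, 0, 85],
  [0, 0, 0.85, 0, 85],
  [0, 0, 0.85, 0, 85],
])

```text
clock: 46.92
position: [0.5488, 0.2873, 0.0133]
tool_rot: [-3.141, -0.001, -0.004]
ft_force: [0.2, -0.2, 0.3]
width: 0.0847
grasp_force: 0.0
```

Call:
jog_arm([
  [0, 0, 0, 0, 45],
  [0, 0, 0, 0, 45],
  [0, 0, 0, 0, 45],
  [0, 0, 0, 0, 45],
  [0, 0, 0, 0, 45],
  [0, 0, 0, 0, 45],
], squeeze=40)

```text
clock: 47.42
position: [0.5491, 0.2874, 0.0139]
tool_rot: [-3.141, -0.002, -0.004]
ft_force: [-1.0, -0.4, 5.2]
width: 0.0588
grasp_force: 42.5
```

Call:
jog_arm([
  [-0.03, 0, -0.05, 0, 45],
  [-0.1, 0.05, -0.1, 0, 45],
  [-0.2, 0.12, -0.1, 0, 45],
  [-0.3, 0.2, -0.1, 0, 45],
  [-0.4, 0.236, -0.1, 0, 45],
  [-0.4, 0.236, -0.1, 0, 45],
  [-0.4, 0.236, -0.1, 0, 45],
])

```text
clock: 48.0
position: [0.5159, 0.2681, 0.0206]
tool_rot: [3.141, -0.0, -0.004]
ft_force: [0.0, 0.1, -2.4]
width: 0.059
grasp_force: 43.5
```

Call:
jog_arm([
  [0, 0, 0.05, 0, 45],
  [0, 0, 0.09, 0, 45],
  [0, 0, 0.095, 0, 45],
  [0, 0, 0.095, 0, 45],
])

```text
clock: 48.33
position: [0.5169, 0.2687, 0.0138]
tool_rot: [3.141, -0.001, -0.004]
ft_force: [-3.5, -3.3, 11.8]
width: 0.0589
grasp_force: 44.8
```

Now I'll release, rise clear and measure again.

Call:
jog_arm([
  [0, 0, -0.01, 0, 62],
  [0, 0, -0.01, 0, 70],
  [0, 0, -0.01, 0, 78],
  [0, 0, -0.01, 0, 78],
  [0, 0, -0.01, 0, 78],
])

```text
clock: 48.75
position: [0.5163, 0.2684, 0.0134]
tool_rot: [3.142, 0.0, -0.004]
ft_force: [-0.0, 0.8, -0.5]
width: 0.0777
grasp_force: 0.0
```

Call:
jog_arm([
  [0, 0, -0.2, 0, 82],
  [0, 0, -0.5, 0, 85],
  [0, 0, -0.8, 0, 85],
  [0, 0, -1, 0, 85],
])

```text
clock: 49.08
position: [0.5167, 0.2689, 0.0955]
tool_rot: [-3.141, -0.001, -0.004]
ft_force: [0.2, 0.3, -0.3]
width: 0.085
grasp_force: 0.0
```

Call:
jog_arm([
  [0, 0, -0.4, 0, 85],
  [0, 0, -0.8, 0, 85],
  [0, 0, -1, 0, 85],
  [0, 0, -1, 0, 85],
])

```text
clock: 49.42
position: [0.5182, 0.2698, 0.1779]
tool_rot: [-3.139, -0.006, -0.004]
ft_force: [0.3, 0.3, 0.8]
width: 0.085
grasp_force: 0.0
```

Call:
jog_arm([
  [-0.2, 0.2, -0.3, 0, 85],
  [-0.2, 0.2, -0.6, 0, 85],
  [-0.2, 0.2, -0.6, 0, 85],
  [-0.2, 0.2, -0.6, 0, 85],
  [-0.2, 0.2, -0.6, 0, 85],
  [-0.2, 0.2, -0.6, 0, 85],
])

```text
clock: 49.92
position: [0.4998, 0.2521, 0.2203]
tool_rot: [3.141, 0.002, -0.004]
ft_force: [-0.8, -0.0, 0.6]
width: 0.0846
grasp_force: 0.0
```

```bash
python3 - <<'E'
from h import *
im,c,s=grab('wrist','w16'); print(s['clock'],s['position'],s['tool_rot'])
W=lambda H,S,V:(S<60)&(V>150)
for n,P in (('a',[.4278,.258,.08]),('b',[.605,.279,.08]),('candle',[.5164,.2685,.075])):
  x,y=proj('wrist',P,c).astype(int)
  try: print(n,(x,y),disc(im,W,(max(x-42,0),max(y-42,0),x+42,y+42),c,'wrist',P[2]))
  except Exception as e: print(n,e)
it,ct,_=grab('top','top6')
for n,b,z in (('tin_a',(160,230,205,275),.08),('tin_b',(150,150,200,190),.08),('candle',(150,190,200,232),.075)):
  try: print(n,disc(it,lambda H,S,V:(S<60)&(V>200),b,ct,'top',z))
  except Exception as e: print(n,e)
wd=lambda H,S,V:(H<20)&(S>100)&(V>80)
print('opener',rect(it,wd,(335,215,372,280),ct,'top',.018),'coaster',disc(it,lambda H,S,V:(H>50)&(H<85)&(S>80)&(V>50),(295,220,343,275),ct,'top',.01))
E
```

```text
49.9167 [0.4997953  0.25208024 0.2202952 ] [ 3.14073734e+00  1.82528391e-03 -4.18293998e-03]
a (np.int64(279), np.int64(257)) (array([0.4363, 0.2611, 0.0782]), array([0.4353, 0.2601]), array([277.9, 250.7]))
b (np.int64(253), np.int64(71)) (array([0.6052, 0.2791, 0.0591]), array([0.6063, 0.2791]), array([253.5,  70.1]))
candle (np.int64(268), np.int64(172)) (array([0.5147, 0.2705, 0.0615]), array([0.5157, 0.2705]), array([266.2, 172.8]))
tin_a (array([0.4265, 0.2554, 0.063 ]), array([0.4269, 0.2551]), array([178.9, 251.3]))
tin_b (array([0.6058, 0.2766, 0.063 ]), array([0.6059, 0.2764]), array([170.4, 172.3]))
candle (array([0.4963, 0.266 , 0.0504]), array([0.4939, 0.2657]), array([175.1, 221.6]))
opener (array([ 412. , -150.9]), array([28.6, 92.8]), 178.6) coaster (array([ 0.4342, -0.0696,  0.0962]), array([ 0.4338, -0.0697]), array([320.5, 246.6]))
```

```bash
python3 -c "
from station import r
print(r.sign_off())"
```

```text
the job is handed in; nothing more can be done
None
```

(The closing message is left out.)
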